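# Peel the top parts tray off a clinging stack and show it to the bench viewer

## Robot

A 7-joint arm with a two-finger parallel gripper is mounted at the origin on the work surface. World frame = base frame: x ahead of the robot, y to its left, z up, the work surface at z = 0. Lengths are in m, angles in rad, forces in N, time in s.
With the tool pointing down it reaches from about 0.4 to 0.85 m from the base axis. Payload 10.4 kg.
Tool frame: the origin (TCP) lies between the finger pads; the fingertips stand 17 mm ahead of it and the grasp point (between the pads) lies 2 mm behind it; x points along the fingers, y is the direction in which the jaws open and shut, and the axes are right-handed (so a half turn about x gives the same grasp; the last joint's range is limited). The gripper opens to 87 mm and grips with 3 to 60 N. Pads are 19 mm wide; open, the fingers measure 117 mm over their backs; the gripper's body (75 mm by 190 mm) begins 51 mm behind the grasp point.
Start: joints at [1.135, 0.332, -0.065, 1.46, 0.022, 1.35, -0.088], TCP at [0.251, -0.573, 0.24] pointing down, gripper open.
Joint ranges: [-2.6, 2.6], [-0.5, 2.12], [-1.47, 1.34], [0.16, 2.42], [-1.27, 4.41], [0.06, 2.06], [-2.6, 2.6]. Speed limits (rad/s): [2.22, 2.22, 2.79, 2.79, 3.14, 3.14, 3.14].

## Interface

Orientations are given as a unit quaternion [x, y, z, w].
In Python, from bench import r, optics, close_job gives the robot as it stands.
- The arm moves only by the shell command python3 -m inch 'ROWS' [OPENING] [FORCE]. ROWS is JSON, a list of rows, each an object with "translation": the shift along the tool's x, y, z in cm, a list of three; "spin": the turn about the tool's x in degrees. In form: [{"translation": [tx, ty, tz], "spin": spin}, ...]. A call has 1 to 20 rows; each row shifts and turns the pose as measured when the row begins, along the tool's axes as they then stand; what a row does not reach is not made up. A row lasts 1/8 s, in which the tool goes at most 62.5 mm and 10.7 degrees, less where a joint would pass 70% of its speed; a pose out of reach is approached as far as the arm can. A call is refused whole if a number of a shift passes 6.25 or a number of a turn 10.7, either way. A call with a gripper value outside its range is refused whole. OPENING is the closure, from 0 (fully open) to 1 (shut), set as the call begins (- or left out, the last holds). The fingers move at their own pace and stop on an object; FORCE is the grip in N (left out, the last holds). Time passes only in rows, so rows that do not move let the fingers close. It gives the time, the measured TCP pose, the force and the opening at its end, in the units of the state.
- r.read_state(): the state, without advancing time (a new reading comes with each control period).
- optics.camera(name): name is "scene" or "side" or "wrist"; returns the picture (384x512x3 uint8, red, green, blue); there is no depth.
- optics.camera_model(name): a dict with "camera_matrix" (3x3 intrinsics, pixels), "dist" ([k1, k2, p1, p2, k3] as OpenCV has them; the pictures are not rectified), "world_from_camera" (4x4, takes a point from camera to world coordinates); the wrist camera has in their place "tool_from_camera" (4x4, takes a point from camera to tool coordinates, whose origin is the TCP and whose axes are the tool frame's). Camera axes: x right, y down, z forward; pixel columns grow to the right and rows downward; lengths in m; the calibration is good to about 2 mm. A picture is of the moment at which its call begins: read the wrist's pose just before it. camera_model takes no time and is no camera call.
- close_job(): hands the job in, once; it reports no verdict.
The state is a dict: "time": time; "joint_positions": joint angles; "joint_vel": joint speeds; "joint_torque": joint torques, N m; "ee_pos": TCP position; "eef_rot": TCP orientation; "ft_force": force on the tool from outside, world axes, zero at the start; "torque": the same for the moment, N m; "width": finger opening in m.
Only numpy, scipy, OpenCV 4.12 (cv2) and the standard library are available. Lean on these libraries where they do the work, as an engineer would, in place of code of your own. Each camera call takes 0.05 s, during which the arm holds its last target.

## Task

First turn the bench viewer's focus knob so that its pointer lines up with the one long mark. Then take the top grey tray by its upright corner ear and peel it off the clinging stack, raising the ear's corner a good 30 mm before the opposite corner leaves its seat and leaving the other trays standing on the bench. Finish still holding that tray still, level and right way up, centred over the viewer's glass with its underside about 100 mm above the glass; do not disturb the other things on the bench.

Things in the scene. Friction and masses are not known exactly. Their poses are not given: they have to be found in the camera images.
- focus_knob (a joint): the focus knob of the viewer, rad: grows when turned clockwise seen from above; 0 = pointer towards the viewer's -x side, range 0 to 2.8; the long index mark is at 1.40 (short marks every 0.35). It stays where it is left; turning takes about 0.05 N m.
- knob_grip (a point): grip of the knob, on its vertical axis, 20 mm above the viewer's top. A black upright bar 44 mm long (its own x), 13 mm thick (its own y), 6 to 34 mm above the viewer's top, on a dial 60 mm across, 6 mm high. The frame turns with the knob; the pointer, a small white nose at the foot of the bar, is at its -x end.
- index_mark (a point): middle of the long white index mark (20 x 3 mm) on the viewer's top, 44 mm from the knob's axis; all other marks are short (6 mm). The viewer's axes.
- glass (a point): centre of the viewer's square glass (110 x 110 mm, thin black frame), in the viewer's flat top, 55 mm above the bench. The viewer is a fixed low grey box 170 (x) x 270 (y) mm; the glass centre is 55 mm to +y of its middle, the knob's axis 88 mm to -y. z is up; the viewer's axes.
- tray_centre (a point): centre of the top tray, 15 mm above its underside. An open grey pan 110 (x) x 160 (y) mm, 30 mm high, walls 3 mm, with a flat rim 4 mm thick round its top (130 x 180 mm over the rim); about 0.15 kg. z is up; tray axes. Its ear is at the (-x, -y) corner.
- tray_ear (a point): centre of the top tray's upright ear: a plate 9 mm thick, 30 mm wide, rising 36 mm above the rim (this point: 18 mm above the rim's top, 33 mm above the centre point, on the diagonal 121 mm from it in plan). Its flat faces look along the level line from tray centre to ear. It is the highest ear; the lower trays' ears are at the two neighbouring corners, 12 and 24 mm lower. Tray axes.
- tray_near_corner (a point): corner of the top tray's rim at the ear (-65, -90 mm from the centre), at the top of the rim. Axes of the tray.
- tray_far_corner (a point): the opposite corner of its rim (+65, +90 mm), with no ear, at the top of the rim. Axes of the tray.
- stack: the two nested trays below, stuck together, loose, about 0.9 kg; origin centre of the underside, tray axes. Rims (130 x 180 mm) at 30 and 42 mm. The top tray's underside sits at 24 mm, 18 mm deep in them, 5 mm side clearance; its two long sides cling by rubbery friction, about 4 N each, near the +y end, until drawn out some 10 mm there. Pulled straight up, the stack may come along.
- bearing: bystander: steel bearing ring 46 mm across, 16 mm high, origin under its centre
- flange: bystander: dark steel disc 48 mm across, 18 mm high, origin under its centre
- screwdriver: bystander: screwdriver lying on the bench near the robot
- wrench: bystander: wrench lying on the bench near the robot
- spray_can: bystander: plain metal can 60 mm across, 170 mm high, origin under its centre
- jar: bystander: jar 70 mm across, 90 mm high, origin under its centre
- tray: the top tray itself; origin at the centre of its underside, 15 mm below the centre point; axes as above
- viewer: the viewer's box; origin under its middle on the bench

How it is judged:
By the outcome, as a careful person would: the job done as asked, in the order asked, and still so for the second after the job is handed in, while the arm keeps its last pose, push and grip.
It also fails if it takes over 64 s, if anything falls off the work surface, if the arm or the gripper's body presses on something with over 40 N, if the wrist force passes 120 N, or if a joint passes its speed limit or range.

## Working session

There is one attempt and no reset: what is moved stays moved. The work goes in short steps, Python scripts to look and compute and a shell command to move; the robot and the scene stay as the last step left them, time stands still between calls to the robot, and variables do not carry over. Pictures are saved under pics/ and viewed, and the job is handed in when it is done.

```bash
ls; mkdir -p pics; cat > h.py <<'E'
import numpy as np, cv2
from bench import r, optics, close_job
from scipy.spatial.transform import Rotation as R
E
python3 - <<'E'
from h import *
np.set_printoptions(precision=4,suppress=True)
for n in ["scene","side","wrist"]:
    im=optics.camera(n); cv2.imwrite(f"pics/{n}0.png",im[:,:,::-1])
    m=optics.camera_model(n); print(n,m)
s=r.read_state(); print(s)
E
```

```text
pics
scene {'camera_matrix': array([[376.3288,   0.    , 252.6421],
       [  0.    , 376.3288, 186.916 ],
       [  0.    ,   0.    ,   1.    ]]), 'dist': array([-0.0338,  0.    ,  0.    ,  0.    ,  0.    ]), 'world_from_camera': array([[-0.2258,  0.552 , -0.8027,  1.2574],
       [ 0.9742,  0.1252, -0.1879,  0.1625],
       [-0.0032, -0.8244, -0.566 ,  0.5847],
       [ 0.    ,  0.    ,  0.    ,  1.    ]])}
side {'camera_matrix': array([[390.5274,   0.    , 255.3972],
       [  0.    , 390.5274, 193.1366],
       [  0.    ,   0.    ,   1.    ]]), 'dist': array([-0.1154,  0.    ,  0.    ,  0.    ,  0.    ]), 'world_from_camera': array([[-0.9757, -0.1303,  0.176 ,  0.3756],
       [-0.2182,  0.5121, -0.8307,  0.8101],
       [ 0.0181, -0.849 , -0.5281,  0.5811],
       [ 0.    ,  0.    ,  0.    ,  1.    ]])}
wrist {'camera_matrix': array([[344.0978,   0.    , 254.3297],
       [  0.    , 344.0978, 186.9266],
       [  0.    ,   0.    ,   1.    ]]), 'dist': array([-0.0179,  0.    ,  0.    ,  0.    ,  0.    ]), 'tool_from_camera': array([[-0.    , -0.2914,  0.9566, -0.1442],
       [ 1.    ,  0.0003,  0.0001, -0.0002],
       [-0.0003,  0.9566,  0.2914, -0.0796],
       [ 0.    ,  0.    ,  0.    ,  1.    ]])}
{'time': 0.15, 'joint_positions': array([ 1.1354,  0.3327, -0.0647,  1.4607,  0.0216,  1.3499, -0.0885]), 'joint_vel': array([-0.0001, -0.0018, -0.0012, -0.0012,  0.0016,  0.0002, -0.0009]), 'joint_torque': array([  0.0004, -62.3632,   0.0244, -39.0145,  -0.0613,   0.0372,
         0.0001]), 'ee_pos': array([ 0.2506, -0.5723,  0.2389]), 'eef_rot': array([-0.692 , -0.1453,  0.6922, -0.1446]), 'ft_force': array([-1.0561, -0.675 ,  0.217 ]), 'torque': array([0.0214, 0.0111, 0.0083]), 'width': 0.08681023449594284}
```

View pics/scene0.png

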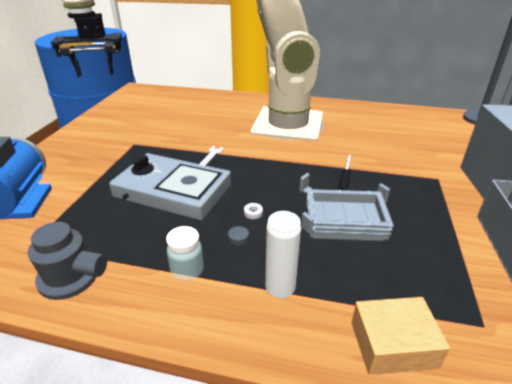

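View pics/side0.png

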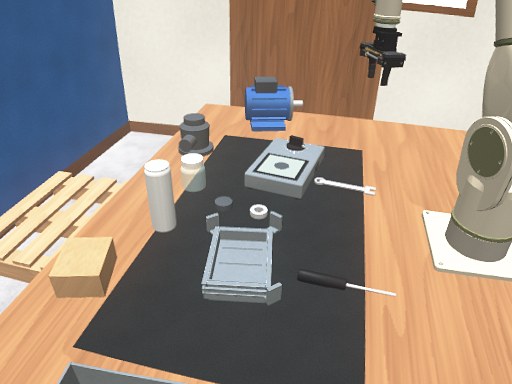

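View pics/wrist0.png

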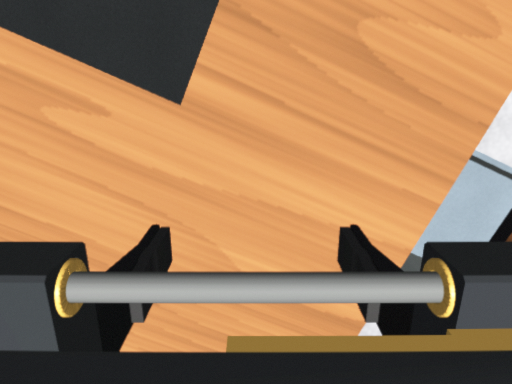

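Scene: viewer at about (170,185), knob at (142,163), stack at (347,213), can at (283,255). Side: viewer at (286,165), stack at (240,263). Enlarging both.

```bash
cat >> h.py <<'E'
def crop(src,dst,x0,y0,x1,y1,f):
    im=cv2.imread(src)[y0:y1,x0:x1]
    im=cv2.resize(im,None,fx=f,fy=f,interpolation=cv2.INTER_CUBIC)
    for x in range((x0+9)//10*10,x1,10):
        cv2.line(im,(int((x+.5-x0)*f),0),(int((x+.5-x0)*f),6 if x%50 else 14),(0,0,255),1)
        if x%20==0: cv2.putText(im,str(x),(int((x-x0)*f)-10,26),0,.4,(0,0,255),1)
    for y in range((y0+9)//10*10,y1,10):
        cv2.line(im,(0,int((y+.5-y0)*f)),(8,int((y+.5-y0)*f)),(0,0,255),1)
        if y%20==0: cv2.putText(im,str(y),(8,int((y-y0)*f)+6),0,.4,(0,0,255),1)
    cv2.imwrite(dst,im)
E
python3 - <<'E'
from h import *
crop("pics/scene0.png","pics/sc_v.png",100,135,240,225,5.6)
crop("pics/scene0.png","pics/sc_t.png",290,165,400,247,7)
crop("pics/side0.png","pics/si_v.png",240,125,335,200,7)
crop("pics/side0.png","pics/si_t.png",195,205,295,310,5.6)
E
```

```text
(no output)
```

View pics/sc_v.png

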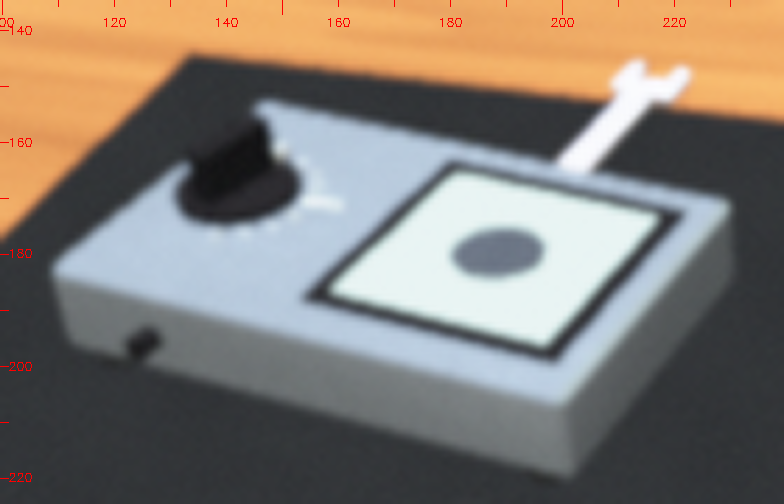

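View pics/sc_t.png

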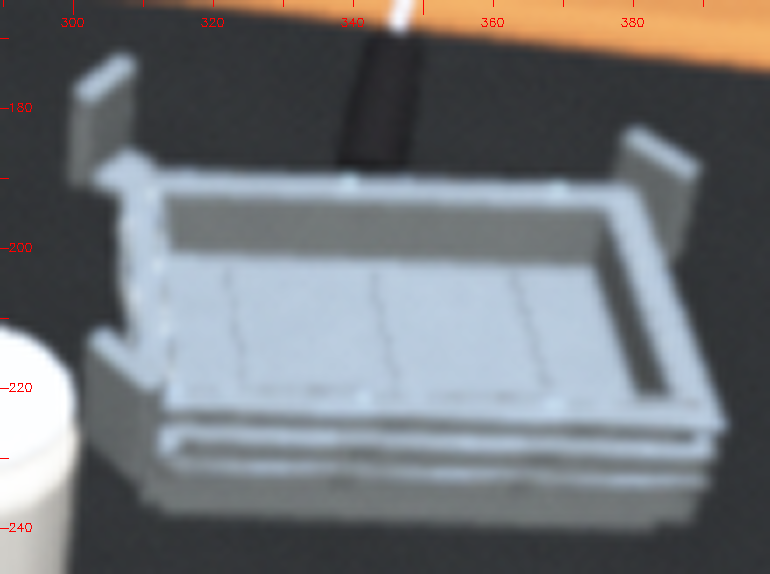

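View pics/si_v.png

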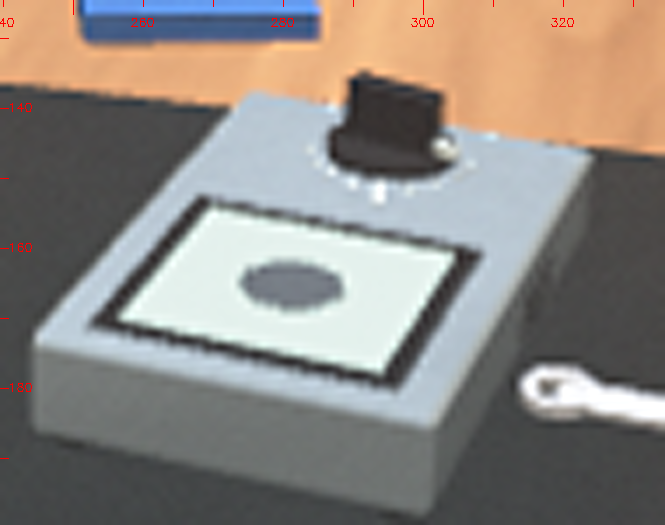

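View pics/si_t.png

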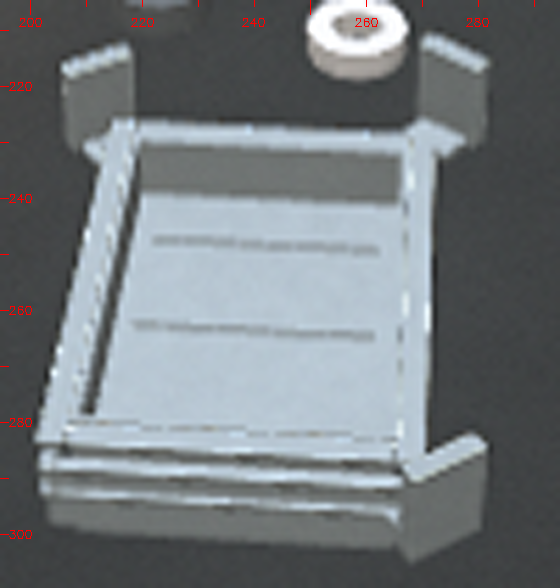

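Scene crop: pointer (white nose) at about (149,162) and long mark at (157.5,171). Glass frame corners, tray corners and ear tops can also be read. In both views the top tray's ear, which stands highest, is at the world (-x,-y) corner: (304,176) in scene and (276,214) in side. Next I fit the poses.

```bash
cat >> h.py <<'E'
def proj(P,W,m):  # W world_from_camera
    C=np.linalg.inv(W); rv,_=cv2.Rodrigues(C[:3,:3])
    return cv2.projectPoints(np.asarray(P,float).reshape(-1,1,3),rv,C[:3,3],m["camera_matrix"],m["dist"])[0][:,0]
def Wwrist(s,m):
    T=np.eye(4); T[:3,:3]=R.from_quat(s["eef_rot"]).as_matrix(); T[:3,3]=s["ee_pos"]
    return T@m["tool_from_camera"]
def place(P,x,y,z,yaw):
    c,s=np.cos(yaw),np.sin(yaw); P=np.asarray(P,float)
    return np.c_[x+c*P[:,0]-s*P[:,1], y+s*P[:,0]+c*P[:,1], z+P[:,2]]
E
cat > fit0.py <<'E'
from h import *
from scipy.optimize import least_squares
np.set_printoptions(precision=4,suppress=True)
M={n:optics.camera_model(n) for n in ["scene","side"]}
sx=[(-1,-1),(-1,1),(1,1),(1,-1)]
px={"scene":[(179.9,163.1),(222.2,172.4),(198.8,199.1),(153.6,187.5),(146.3,152.4),(229.9,170.8),(200,206.8),(108.8,182.4),(201.6,219.9),(112,196.1)],
"side":[(308.5,160.6),(296.4,180.2),(252.4,170.9),(268.5,152.5),(324.4,146.6),(301.4,185.6),(244.2,173.4),(275.5,137.6),(244.5,186.2),(300.2,198.1)]}
def vpts(h,n):
    P=[(a*h,.055+b*h,.055) for a,b in sx]+[(a*.085,b*.135,.055) for a,b in sx]
    bt=[(1,1),(1,-1)] if n=="scene" else [(1,1),(-1,1)]
    return P+[(a*.085,b*.135,0) for a,b in bt]
def res(p):
    return np.concatenate([(proj(place(vpts(p[4],n),*p[:4]),M[n]["world_from_camera"],M[n])-np.array(px[n])).ravel() for n in M])
f=least_squares(res,[.4,-.2,0,0,.058],loss="soft_l1",x_scale=.01); print("viewer x y z yaw framehalf",f.x); print(res(f.x).round(1))
tp={"scene":[((-.065,.09,.015),(380.2,190.9)),((.065,.09,.015),(392.9,225.2)),((.065,-.09,.015),(313,222.4)),((-.0708,-.0981,.051),(304.4,175.6))],
"side":[((.065,.09,.015),(201.3,283.1)),((-.065,.09,.015),(267.7,287.5)),((.065,-.09,.015),(215,226.3)),((-.065,-.09,.015),(271.6,226.8)),((-.0708,-.0981,.051),(275.8,213.8))]}
def rt(p): return np.concatenate([(proj(place([a for a,b in tp[n]],*p),M[n]["world_from_camera"],M[n])-np.array([b for a,b in tp[n]])).ravel() for n in M])
g=least_squares(rt,[.5,.2,.04,0],loss="soft_l1",x_scale=.01); print("tray",g.x, rt(g.x).round(1))
print("ear",place([(-.0708,-.0981,.033)],*g.x)); v=f.x[:4]
# knob: pointer/marks predictions
K=place([(0,-.088,.055),(0,-.088,.089)],*v); print("knob axis",K[0])
for n in M: print(n,proj(K,M[n]["world_from_camera"],M[n]))
E
python3 fit0.py
```

```text
viewer x y z yaw framehalf [ 0.5017 -0.2354 -0.0004 -0.1611  0.0639]
[ 0.2  0.1 -0.3  0.  -0.5 -0.1 -0.4  0.1  0.2 -1.   0.9 -1.1 -0.1 -1.2
 -1.6 -0.9  0.2  3.9 -0.2  2.7  0.2  0.3 -0.1  0.5  0.1  0.6 -0.2  0.6
  0.8 -0.8  0.8 -0.5 -0.8 -0.8 -0.1 -0.8 -1.2  3.2  0.3  4.3]
tray [0.5316 0.2183 0.039  0.1661] [ 0.1  0.1  0.3  0.1 -2.8 -0.   0.1 -0.6 -0.7  0.3  2.5 -0.3 -0.8 -0.3
  0.4  2.  -0.4 -0.2]
ear [[0.478  0.1098 0.072 ]]
knob axis [ 0.4876 -0.3222  0.0546]
scene [[142.3078 168.8628]
 [140.1482 157.8934]]
side [[295.7349 146.7742]
 [296.4907 136.9288]]
```

```bash
cat >> h.py <<'E'
def ray(n,px,z,m=None,W=None):
    m=m or optics.camera_model(n); W=m["world_from_camera"] if W is None else W
    u=cv2.undistortPoints(np.array([[px]],float),m["camera_matrix"],m["dist"])[0,0]
    d=W[:3,:3]@np.array([u[0],u[1],1]); o=W[:3,3]; return o+d*(z-o[2])/d[2]
def to_tool(s,target):
    """offset target-TCP in tool axes, cm"""
    Rm=R.from_quat(s["eef_rot"]).as_matrix(); return Rm.T@(np.asarray(target)-s["ee_pos"])*100
E
python3 - <<'E'
from h import *
np.set_printoptions(precision=4,suppress=True)
k=np.array([.4876,-.3222]); yaw=-.1611
for n,p,q in [("scene",(149.9,162.2),(157.5,171)),("side",(303.4,145.9),(293.5,151.5))]:
    w=ray(n,p,.063)[:2]-k; c,s=np.cos(yaw),np.sin(yaw); v=np.array([c*w[0]+s*w[1],-s*w[0]+c*w[1]])
    # angle from -x clockwise toward +y
    print(n,v,"theta",np.arctan2(v[1],-v[0])); 
    w=ray(n,q,.055)[:2]-k; v=np.array([c*w[0]+s*w[1],-s*w[0]+c*w[1]]); print(" mark",v,np.arctan2(v[1],-v[0]))
for n,p in [("scene",(281,290)),("side",(164,226)),]: print("can base",ray(n,p,0))
print("jar",ray("side",(193,188),0), "bearing",ray("side",(259,215),.0),"flange",ray("side",(223,203),0))
s=r.read_state(); Rm=R.from_quat(s["eef_rot"]).as_matrix(); print(Rm); print(to_tool(s,[.4876,-.3222,.24]))
E
```

```text
scene [-0.0256  0.008 ] theta 0.30286959468870245
 mark [-0.0056  0.0448] 1.4463983045674325
side [-0.0249  0.0012] theta 0.04895986521653361
 mark [-0.0038  0.0369] 1.467957407762391
can base [0.7645 0.1036 0.    ]
can base [0.7554 0.1025 0.    ]
jar [ 0.7491 -0.0871  0.    ] bearing [ 0.5369 -0.0018  0.    ] flange [ 0.6432 -0.0332  0.    ]
[[-0.0005  0.4012 -0.916 ]
 [ 0.001  -0.916  -0.4012]
 [-1.     -0.0011  0.    ]]
[ -0.0926 -13.397  -31.7383]
```

```bash
python3 -m inch '[{"translation":[0,-2.2,-5.3],"spin":-10.5},{"translation":[0,-3.1,-4.7],"spin":-10.5},{"translation":[0,-3.9,-4.1],"spin":-10.5},{"translation":[0,0,0],"spin":-10.5}]'; python3 - <<'E'
from h import *
np.set_printoptions(precision=4,suppress=True)
s=r.read_state(); Rm=R.from_quat(s["eef_rot"]).as_matrix(); print(Rm,s["ee_pos"],s["joint_positions"]); print(to_tool(s,[.4876,-.3222,.24]),np.degrees(np.arctan2(Rm[1,1],Rm[0,1])))
E
```

```text
time: 0.65
ee_pos: [0.3142, -0.4171, 0.2369]
eef_rot: [-0.591, -0.389, 0.592, -0.386]
ft_force: [1.3, -0.7, 0.6]
width: 0.0869
[[-0.0029  0.9172 -0.3984]
 [ 0.0027 -0.3984 -0.9172]
 [-1.     -0.0038 -0.0013]] [ 0.3142 -0.4171  0.2369] [ 1.055   0.1232 -0.2354  1.7215  0.03    1.3044  0.4035]
[ -0.3301  12.1183 -15.6153] -23.47853132027181
```

```bash
python3 -m inch '[{"translation":[0,3.0,-3.9],"spin":0},{"translation":[0,3.0,-3.9],"spin":0},{"translation":[0,3.0,-3.9],"spin":0},{"translation":[0,3.0,-3.9],"spin":0},{"translation":[0,0,0],"spin":-10.5},{"translation":[0,0,0],"spin":-10.5},{"translation":[0,0,0],"spin":-10.5},{"translation":[0,0,0],"spin":-10.5},{"translation":[0,0,0],"spin":-10.5},{"translation":[0,0,0],"spin":-10.5},{"translation":[0,0,0],"spin":-10.5},{"translation":[0,0,0],"spin":-10.5},{"translation":[0,0,0],"spin":-10.5}]'; cat > look.py <<'E'
from h import *
import sys
np.set_printoptions(precision=4,suppress=True)
s=r.read_state(); im=optics.camera("wrist"); cv2.imwrite(f"pics/{sys.argv[1]}.png",im[:,:,::-1])
np.savez(f"{sys.argv[1]}.npz",p=s["ee_pos"],q=s["eef_rot"])
Rm=R.from_quat(s["eef_rot"]).as_matrix(); print(s["time"],s["ee_pos"],s["joint_positions"],"yangle",np.degrees(np.arctan2(Rm[1,1],Rm[0,1])),"xaxis",Rm[:,0])
m=optics.camera_model("wrist"); W=Wwrist(s,m)
print(proj(np.array([[.4876,-.3222,.089],[.4876,-.3222,.055]]),W,m))
E
python3 look.py w1
```

```text
time: 2.28
ee_pos: [0.4897, -0.3162, 0.2331]
eef_rot: [0.105, 0.703, -0.102, 0.696]
ft_force: [0.6, 0.6, 0.1]
width: 0.087
2.275 [ 0.4897 -0.3162  0.2331] [ 0.9688  0.304  -0.5773  1.5526  0.1661  1.3447  1.6496] yangle 73.11250880638599 xaxis [-0.0079  0.0059 -1.    ]
[[246.7384 180.3346]
 [247.358  171.017 ]]
```

View pics/w1.png

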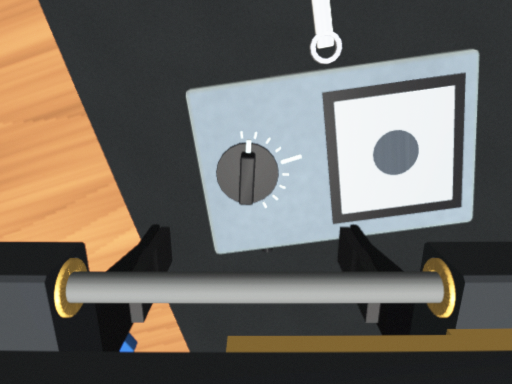

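Wrist: dial centre at (247.5,172) against a prediction of (247.4,171). The pointer nose at (248.5,146) lies between marks 0 and 1, and the long mark is at (291,159). Zooming in.

```bash
python3 -c "
from h import *
crop('pics/w1.png','pics/w1c.png',205,122,310,218,6)"
```

```text
(no output)
```

View pics/w1c.png

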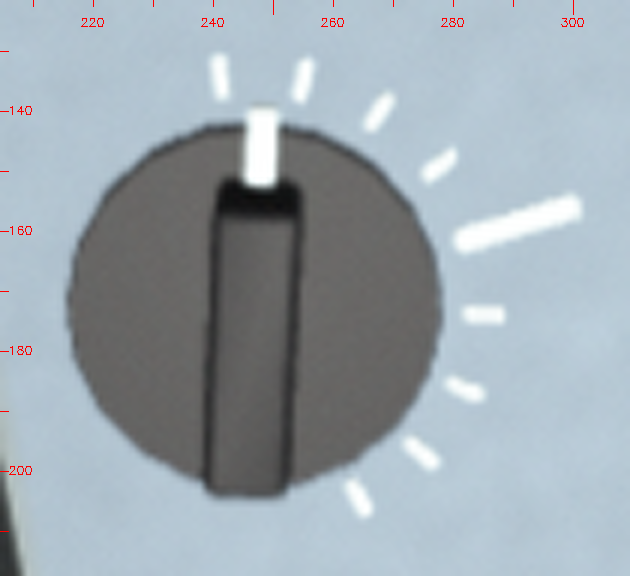

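```bash
python3 - <<'E'
from h import *
np.set_printoptions(precision=4,suppress=True)
d=np.load("w1.npz"); m=optics.camera_model("wrist"); W=Wwrist({"ee_pos":d["p"],"eef_rot":d["q"]},m)
q=lambda u,v,z: ray("wrist",(u/6+204.5,v/6+121.5),z,m,W)[:2]
dc=q(254.5,306,.061); print("dial",dc)
a,b=q(257,218,.089),q(247,495,.089); print("bar",a,b,(a+b)/2,np.linalg.norm(a-b))
A=lambda v:np.degrees(np.arctan2(v[1],v[0]))
print("bar dir (to pointer)",A(a-b)); n=q(261,150,.064); print("nose dir",A(n-dc))
l0,l1=q(458,242,.055),q(580,207,.055); print("mark dir",A(l1-l0),A((l0+l1)/2-dc),np.linalg.norm((l0+l1)/2-dc))
k0=q(220.5,78,.055);k8=q(358,498,.055); print("mark0",A(k0-dc),"mark8",A(k8-dc))
# glass corners
for p in [(325,93),(465,74),(458,211),(335,222)]: print(ray("wrist",p,.055,m,W))
E
```

```text
dial [ 0.4875 -0.3225]
bar [ 0.4687 -0.3158] [ 0.5082 -0.3296] [ 0.4884 -0.3227] 0.041782806129220716
bar dir (to pointer) 160.77101306194905
nose dir 160.422929564268
mark dir 89.51949577829946 88.83782654263966 0.0437507059984467
mark0 171.54019719652226 mark8 9.289913714149398
[ 0.4385 -0.2332  0.055 ]
[ 0.4586 -0.1079  0.055 ]
[ 0.5889 -0.1313  0.055 ]
[ 0.564  -0.2531  0.055 ]
```

```bash
python3 -c "
from h import *
s=r.read_state(); print(to_tool(s,[.488,-.3226,.083]))"
```

```text
[15.00304412 -0.71331247  0.15493007]
```

```bash
python3 -m inch '[{"translation":[3,-0.4,0.08],"spin":2.5},{"translation":[4,-0.3,0.08],"spin":0},{"translation":[4,0,0],"spin":0},{"translation":[2,0,0],"spin":0}]' 0.3; python3 - <<'E'
from h import *
s=r.read_state(); Rm=R.from_quat(s["eef_rot"]).as_matrix(); print(to_tool(s,[.488,-.3226,.083]),np.degrees(np.arctan2(Rm[1,1],Rm[0,1])),s["width"])
E
```

```text
time: 2.82
ee_pos: [0.4887, -0.3237, 0.1006]
eef_rot: [0.122, 0.699, -0.12, 0.695]
ft_force: [0.4, 0.5, 0.1]
width: 0.0623
[ 1.76554013  0.07629368 -0.08808079] 70.32930923757974 0.06227756386966194
```

```bash
python3 -m inch '[{"translation":[1.7,0.08,-0.09],"spin":0},{"translation":[0,0,0],"spin":0}]' 0.6; python3 -m inch '[{"translation":[0,0,0],"spin":0},{"translation":[0,0,0],"spin":0},{"translation":[0,0,0],"spin":0},{"translation":[0,0,0],"spin":0}]' 1 15;  python3 - <<'E'
from h import *
s=r.read_state(); Rm=R.from_quat(s["eef_rot"]).as_matrix(); print(to_tool(s,[.488,-.3226,.083]),np.degrees(np.arctan2(Rm[1,1],Rm[0,1])),s["width"],s["torque"],s["ft_force"])
E
```

```text
time: 3.08
ee_pos: [0.487, -0.322, 0.0813]
eef_rot: [0.124, 0.7, -0.121, 0.693]
ft_force: [0.2, 0.1, -0.6]
width: 0.0484
time: 3.58
ee_pos: [0.4885, -0.3226, 0.0841]
eef_rot: [0.124, 0.698, -0.122, 0.695]
ft_force: [0.3, 0.3, -3.2]
width: 0.0128
[ 0.11084119 -0.01659979 -0.04666804] 70.02991901882686 0.012763244447895469 [ 0.20648609 -0.41616982  0.06193808] [ 0.33033476  0.31050627 -3.21640272]
```

```bash
python3 -m inch '[{"translation":[0,0,0],"spin":8},{"translation":[0,0,0],"spin":8},{"translation":[0,0,0],"spin":8},{"translation":[0,0,0],"spin":8},{"translation":[0,0,0],"spin":8},{"translation":[0,0,0],"spin":8},{"translation":[0,0,0],"spin":8},{"translation":[0,0,0],"spin":8}]' - 20;  python3 - <<'E'
from h import *
s=r.read_state(); Rm=R.from_quat(s["eef_rot"]).as_matrix(); print(to_tool(s,[.488,-.3226,.083]),np.degrees(np.arctan2(Rm[1,1],Rm[0,1])),s["width"],s["torque"],s["ft_force"],s["joint_positions"])
E
```

```text
time: 4.58
ee_pos: [0.4895, -0.3219, 0.0841]
eef_rot: [0.482, 0.519, -0.481, 0.516]
ft_force: [1.3, -1.3, -2.4]
width: 0.0129
[ 0.11102815 -0.1503627   0.06084239] 4.082715125465383 0.012924005357715491 [-0.0929362  -0.40283587  0.06509721] [ 1.28684156 -1.28781094 -2.35477324] [ 0.78171653  0.40670787 -0.33727821  1.72084679  0.14931508  1.04361141
  0.46532245]
```

```bash
python3 -m inch '[{"translation":[0,-0.1,0.05],"spin":4.4},{"translation":[0,0,0],"spin":0}]';  python3 look.py w2
```

```text
time: 4.82
ee_pos: [0.4895, -0.3219, 0.0841]
eef_rot: [0.503, 0.499, -0.501, 0.497]
ft_force: [-0.0, -1.0, -0.8]
width: 0.0125
4.825 [ 0.4895 -0.3219  0.0841] [ 0.7715  0.4042 -0.3239  1.7226  0.1418  1.0407  0.3916] yangle -0.4638780910193102 xaxis [-0.0008  0.004  -1.    ]
[[251.5108 266.7713]
 [252.0254 235.3014]]
```

View pics/w2.png

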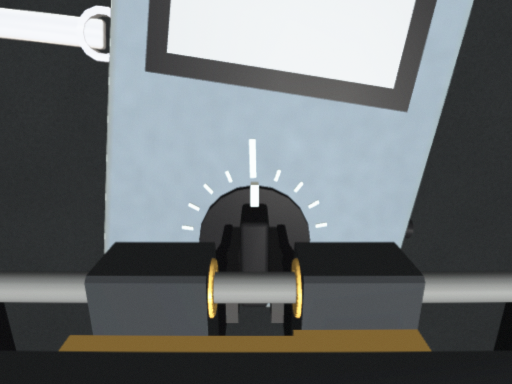

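The pointer nose (254.5,195) is very nearly in line with the long mark (252.5,158). I'll open slowly, lift and check from above.

```bash
python3 -m inch '[{"translation":[0,0,0],"spin":0},{"translation":[0,0,0],"spin":0},{"translation":[-3,0,0],"spin":0},{"translation":[-5,0,0],"spin":0},{"translation":[-5,0,-0],"spin":0},{"translation":[0,0,0],"spin":0}]' 0.2;  python3 look.py w3; python3 -c "
from h import *
crop('pics/w3.png','pics/w3c.png',190,90,320,190,6)"
```

```text
time: 5.62
ee_pos: [0.4888, -0.3228, 0.2182]
eef_rot: [0.501, 0.501, -0.5, 0.498]
ft_force: [0.5, -0.3, -0.4]
width: 0.0642
5.625 [ 0.4888 -0.3228  0.2182] [ 0.7873  0.2825 -0.3377  1.5812  0.093   1.2983  0.4337] yangle -0.17071663208106516 xaxis [-0.0023  0.0044 -1.    ]
[[253.9669 183.3103]
 [254.0777 173.0921]]
```

View pics/w3c.png

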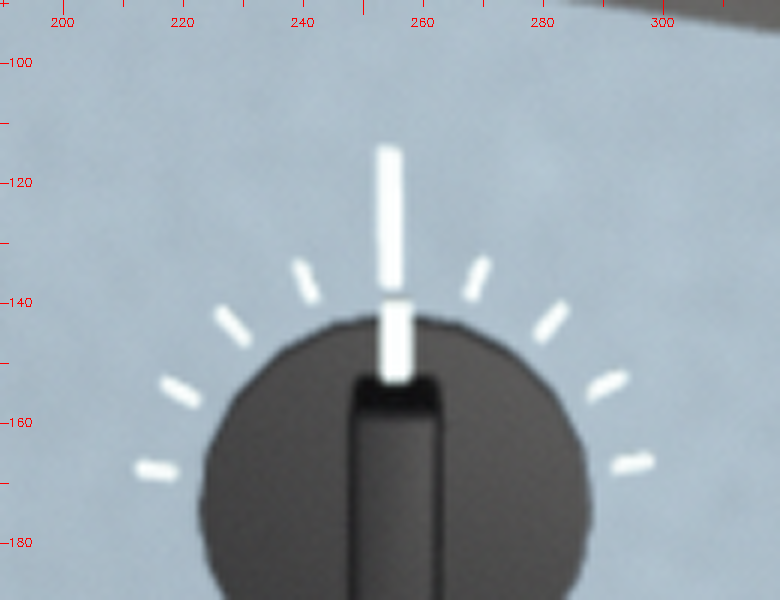

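The pointer lies within about 1° of the long mark: nose at crop x=396, mark at 391. Knob done. Now moving above the tray ear.

```bash
python3 -m inch '[{"translation":[0,-0.2,-5.4],"spin":0},{"translation":[0,-0.2,-5.4],"spin":0},{"translation":[0,-0.2,-5.4],"spin":0},{"translation":[0,-0.1,-5.4],"spin":0},{"translation":[0,-0.1,-5.4],"spin":0},{"translation":[0,-0.1,-5.4],"spin":0},{"translation":[0,0,-5.4],"spin":0},{"translation":[0,0,-5.4],"spin":-10},{"translation":[0,0,0],"spin":-10},{"translation":[0,0,0],"spin":-10},{"translation":[0,0,0],"spin":-10},{"translation":[0,0,0],"spin":-10},{"translation":[0,0,0],"spin":-10},{"translation":[0,0,0],"spin":-3},{"translation":[0,0,0],"spin":0}]' 0;  python3 look.py w4
```

```text
time: 7.55
ee_pos: [0.4696, 0.1216, 0.2014]
eef_rot: [0.152, 0.701, -0.152, 0.68]
ft_force: [-0.6, 0.5, -0.3]
width: 0.087
7.55 [0.4696 0.1216 0.2014] [ 0.3958  0.1366 -0.7786  1.8167  0.0822  1.254   0.7313] yangle 65.16863784962511 xaxis [-0.0301  0.0069 -0.9995]
[[-148.5821  391.8676]
 [-113.8821  365.9664]]
```

View pics/w4.png

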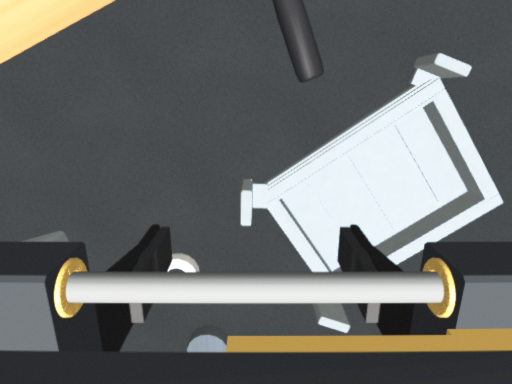

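Wrist: the top ear's top edge is at about (246,202), with the tray's near rim corner just to its right at (265,195). The tool axis has drifted 1.7°. Enlarging.

```bash
python3 -c "
from h import *
crop('pics/w4.png','pics/w4c.png',225,165,325,245,7.5)
crop('pics/w4.png','pics/w4d.png',400,45,512,125,6.5)
s=r.read_state(); Rm=R.from_quat(s['eef_rot']).as_matrix(); print(s['ee_pos'],Rm[:,0],s['joint_vel'])
"
```

```text
[0.46961167 0.12156891 0.20144023] [-0.03019495  0.00690676 -0.99952017] [-0.00321046 -0.00360834  0.00133826 -0.00677768 -0.00055391  0.00400734
 -0.01167412]
```

View pics/w4c.png

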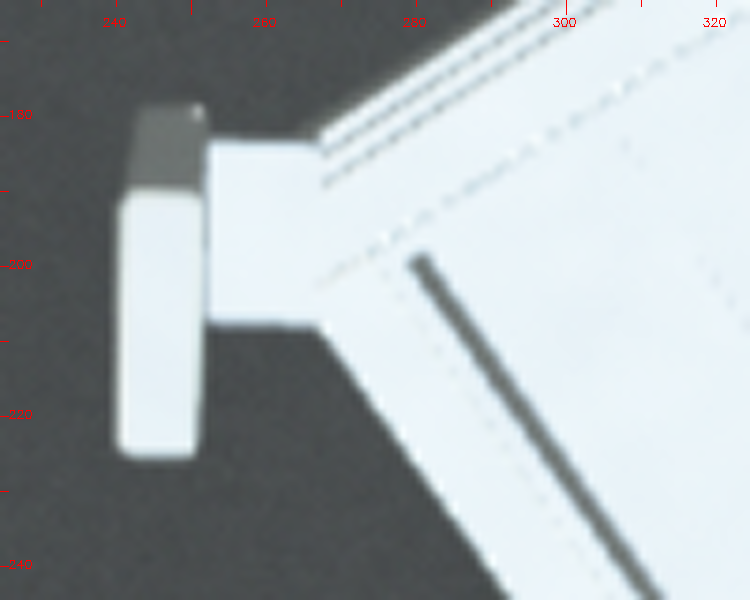

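View pics/w4d.png

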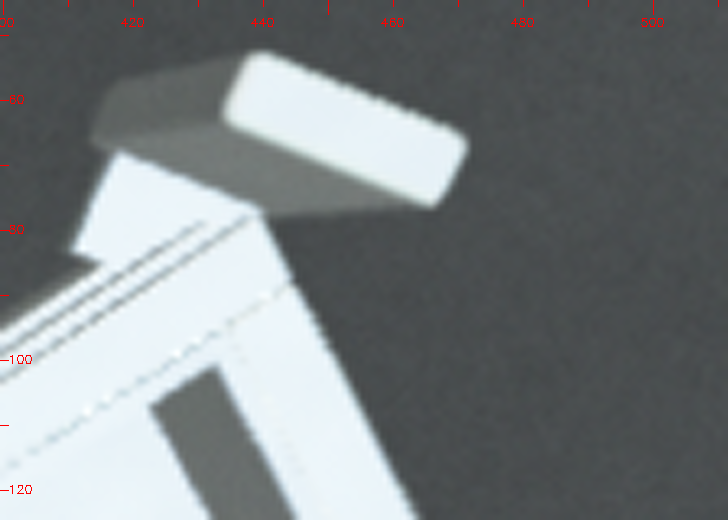

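```bash
cat > ear.py <<'E'
from h import *
np.set_printoptions(precision=4,suppress=True)
d=np.load("w4.npz"); m=optics.camera_model("wrist"); W=Wwrist({"ee_pos":d["p"],"eef_rot":d["q"]},m)
e=ray("wrist",(245.8,207.7),.090,m,W); print("ear wrist",e)
for a,b in [((240.2,189.8),(240.2,225.6)),((251.4,189.8),(251.0,225.6))]:
    v=ray("wrist",b,.090,m,W)-ray("wrist",a,.090,m,W); print("ear width dir",np.degrees(np.arctan2(v[1],v[0])),np.linalg.norm(v))
c1=ray("wrist",(501,201.5),.054,m,W); print("rim far corner?",c1)
# triangulate ear top using scene+side+wrist
obs=[("scene",(304.4,175.6)),("side",(275.8,213.8))]
A=np.zeros((3,3));bb=np.zeros(3)
for n,p in obs+[("wrist",(245.8,207.7))]:
    mm=optics.camera_model(n); WW=W if n=="wrist" else mm["world_from_camera"]
    o=WW[:3,3]; v=ray(n,p,0,mm,WW)-o; v/=np.linalg.norm(v); P=np.eye(3)-np.outer(v,v); A+=P;bb+=P@o
print("ear top 3 views",np.linalg.solve(A,bb))
g=[.5316,.2183,.039,.1661]; print(place([(-.0708,-.0981,.051),(.065,-.09,.015),(-.065,.09,.015),(.065,.09,.015)],*g))
E
python3 ear.py
```

```text
ear wrist [0.4762 0.11   0.09  ]
ear width dir -25.435470105716707 0.029832934234526872
ear width dir -25.55754348481079 0.029826772675177513
rim far corner? [0.5776 0.315  0.054 ]
ear top 3 views [0.4771 0.1095 0.0884]
[[0.478  0.1098 0.09  ]
 [0.6106 0.1403 0.054 ]
 [0.4526 0.2963 0.054 ]
 [0.5808 0.3178 0.054 ]]
```

```bash
python3 -c "
from h import *
s=r.read_state(); print(to_tool(s,[.4768,.1097,.0755]))"
```

```text
[12.55807744 -0.69321766  1.53264182]
```

```bash
python3 -m inch '[{"translation":[2,-0.4,0.8],"spin":0.6},{"translation":[3.5,-0.3,0.7],"spin":0},{"translation":[3,0,0],"spin":0},{"translation":[0,0,0],"spin":0}]' 0.5; python3 - <<'E'
from h import *
s=r.read_state(); Rm=R.from_quat(s["eef_rot"]).as_matrix(); print(to_tool(s,[.4768,.1097,.0755]),np.degrees(np.arctan2(Rm[1,1],Rm[0,1])),s["width"],Rm[:,0],Rm[2])
E
```

```text
time: 8.1
ee_pos: [0.4773, 0.1087, 0.1129]
eef_rot: [0.158, 0.7, -0.158, 0.678]
ft_force: [-0.4, 0.4, 0.1]
width: 0.0551
[3.73799733 0.09220632 0.02664026] 64.18240310075612 0.05514379220622808 [-0.03121181  0.00670533 -0.9994903 ] [-0.9994903  -0.00756058 -0.03101574]
```

```bash
python3 look.py w5 ; python3 -m inch '[{"translation":[2,0.09,0],"spin":-0.3},{"translation":[1.3,0,0.03],"spin":0},{"translation":[0.4,0,0],"spin":0},{"translation":[0,0,0],"spin":0}]' 0.65; python3 look.py w6; python3 - <<'E'
from h import *
s=r.read_state(); Rm=R.from_quat(s["eef_rot"]).as_matrix(); print(to_tool(s,[.4768,.1097,.0755]),np.degrees(np.arctan2(Rm[1,1],Rm[0,1])),s["width"],Rm[:,0],s["ft_force"])
for n in ["scene","side"]:
    im=optics.camera(n); cv2.imwrite(f"pics/{n}1.png",im[:,:,::-1])
crop("pics/scene1.png","pics/sc1.png",280,120,400,245,4.6); crop("pics/side1.png","pics/si1.png",190,160,310,310,3.9)
cv2.imwrite("pics/m1.png",np.hstack([cv2.resize(cv2.imread("pics/sc1.png"),(400,420)),cv2.resize(cv2.imread("pics/si1.png"),(340,420))]))
E
```

```text
8.1 [0.4773 0.1087 0.1129] [ 0.372   0.2541 -0.7507  1.9052  0.1757  1.0822  0.6702] yangle 64.18240310075612 xaxis [-0.0312  0.0067 -0.9995]
[[-263.7869  482.121 ]
 [-208.0817  439.7883]]
time: 8.65
ee_pos: [0.4806, 0.1106, 0.0806]
eef_rot: [0.157, 0.698, -0.156, 0.681]
ft_force: [-0.1, -0.0, 0.3]
width: 0.0308
8.65 [0.4806 0.1106 0.0806] [ 0.3498  0.3036 -0.7376  1.9308  0.2212  1.0133  0.6373] yangle 64.39859800932093 xaxis [-0.0231  0.0074 -0.9997]
[[-336.6565  527.8381]
 [-268.2154  476.0941]]
[ 0.53267345 -0.25751824 -0.30357366] 64.39385590669356 0.030284985442857182 [-0.02272956  0.00744414 -0.99971394] [0.7736297  0.01978957 0.3834117 ]
```

View pics/w6.png

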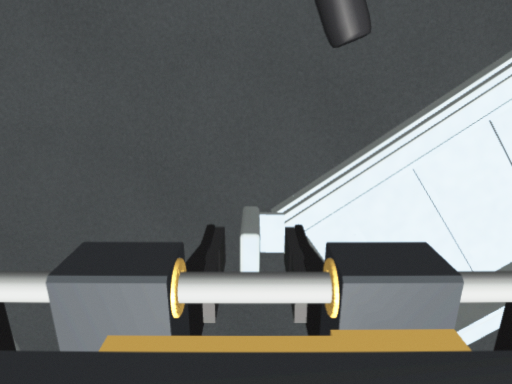

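View pics/m1.png

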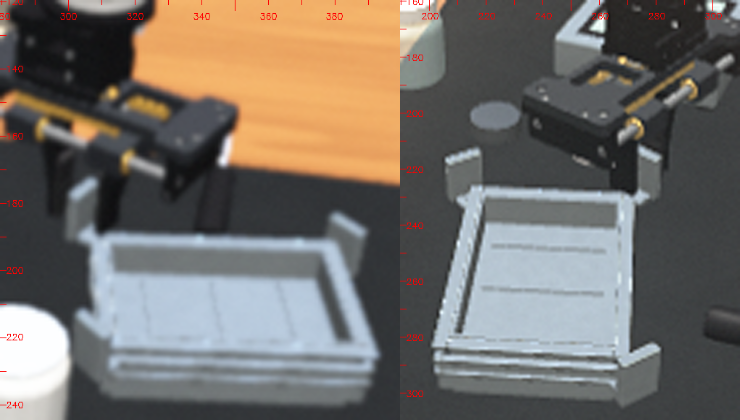

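The ear stands between the fingers (wrist (250,240), jaws mid 254). Fine correction, then a soft close.

```bash
python3 -m inch '[{"translation":[0.5,-0.25,-0.3],"spin":0},{"translation":[0,0,0],"spin":0}]'; python3 - <<'E'
from h import *
s=r.read_state(); Rm=R.from_quat(s["eef_rot"]).as_matrix(); print(to_tool(s,[.4768,.1097,.0755]),np.degrees(np.arctan2(Rm[1,1],Rm[0,1])),s["width"],Rm[:,0],s["ft_force"])
E
```

```text
time: 9.05
ee_pos: [0.4767, 0.1096, 0.0758]
eef_rot: [0.157, 0.698, -0.156, 0.681]
ft_force: [-0.6, 1.4, 1.1]
width: 0.0306
[0.03402489 0.01190902 0.00455735] 64.39113597101553 0.03056820937816714 [-0.02210058  0.00727883 -0.99972925] [-0.5718015   1.39990167  1.07540258]
```

```bash
python3 -m inch '[{"translation":[0,0,0],"spin":0},{"translation":[0,0,0],"spin":0},{"translation":[0,0,0],"spin":0},{"translation":[0,0,0],"spin":0}]' 1 15; python3 - <<'E'
from h import *
s=r.read_state(); Rm=R.from_quat(s["eef_rot"]).as_matrix(); print(to_tool(s,[.4768,.1097,.0755]),np.degrees(np.arctan2(Rm[1,1],Rm[0,1])),s["width"],Rm[:,0],s["ft_force"],s["torque"])
E
```

```text
time: 9.55
ee_pos: [0.4769, 0.1097, 0.076]
eef_rot: [0.158, 0.698, -0.156, 0.681]
ft_force: [-0.2, 0.0, -0.9]
width: 0.009
[ 0.05263687 -0.00535555 -0.00779607] 64.37427064374575 0.00896179031030861 [-0.0217109   0.00752863 -0.99973594] [-0.19094226  0.01224233 -0.92228147] [ 0.12555213 -0.1698372  -0.19577133]
```

```bash
python3 -m inch '[{"translation":[-0.3,0.08,0],"spin":0},{"translation":[-0.3,0.08,0],"spin":0},{"translation":[-0.3,0.08,0],"spin":0},{"translation":[-0.3,0.08,0],"spin":0}]'; cat > st.py <<'E'
from h import *
import sys
np.set_printoptions(precision=3,suppress=True)
s=r.read_state(); Rm=R.from_quat(s["eef_rot"]).as_matrix(); d=s["ee_pos"]-np.array([.4769,.1097,.076])
print("t",s["time"],"rise",d[2]*1e3,"to centre",1e3*(d[0]*.432+d[1]*.902),"side",1e3*(d[0]*.902-d[1]*.432),"w",s["width"]*1e3,"x",Rm[:,0],s["ft_force"],s["torque"],s["ee_pos"])
if len(sys.argv)>1:
    t=sys.argv[1]
    for n in ["scene","side"]:
        im=optics.camera(n); cv2.imwrite(f"pics/{n}{t}.png",im[:,:,::-1])
    crop(f"pics/scene{t}.png","pics/a.png",280,120,400,245,4.6); crop(f"pics/side{t}.png","pics/b.png",190,160,310,310,3.9)
    cv2.imwrite(f"pics/m{t}.png",np.hstack([cv2.resize(cv2.imread("pics/a.png"),(400,420)),cv2.resize(cv2.imread("pics/b.png"),(340,420))]))
E
python3 st.py 2
```

```text
time: 10.05
ee_pos: [0.4777, 0.1125, 0.088]
eef_rot: [0.157, 0.698, -0.156, 0.681]
ft_force: [0.5, 0.5, -4.4]
width: 0.0098
t 10.05 rise 11.990398385002432 to centre 2.9205871389307956 side -0.4909919580427305 w 9.846506394124528 x [-0.024  0.007 -1.   ] [ 0.513  0.535 -4.374] [-0.135 -0.134  0.003] [0.478 0.113 0.088]
```

View pics/m2.png

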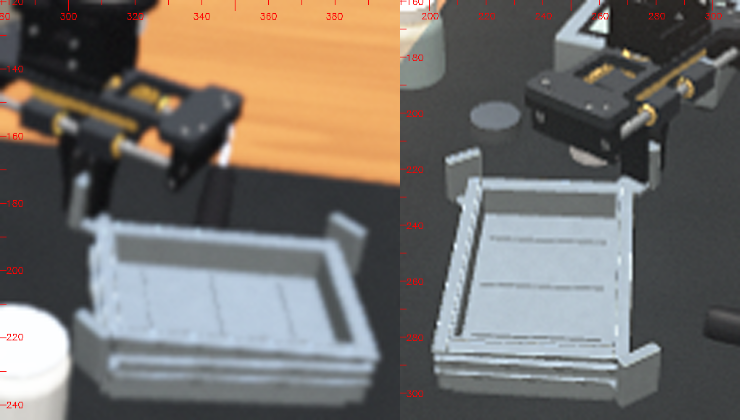

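The near corner is rising and the far corner (scene (392,226)) is still seated, so the tray pivots in the grip. Continuing.

```bash
python3 -m inch '[{"translation":[-0.35,0.11,0],"spin":0},{"translation":[-0.35,0.11,0],"spin":0},{"translation":[-0.35,0.12,0],"spin":0},{"translation":[-0.35,0.13,0],"spin":0},{"translation":[-0.35,0.13,0],"spin":0}]'; python3 st.py 3
```

```text
time: 10.78
ee_pos: [0.4805, 0.1178, 0.1063]
eef_rot: [0.157, 0.698, -0.156, 0.681]
ft_force: [0.3, -0.1, -5.0]
width: 0.0117
t 10.775 rise 30.340831344654458 to centre 8.84293153616197 side -0.19685834513874859 w 11.697920580515055 x [-0.025  0.006 -1.   ] [ 0.262 -0.119 -4.979] [-0.391 -0.046  0.038] [0.481 0.118 0.106]
```

View pics/m3.png

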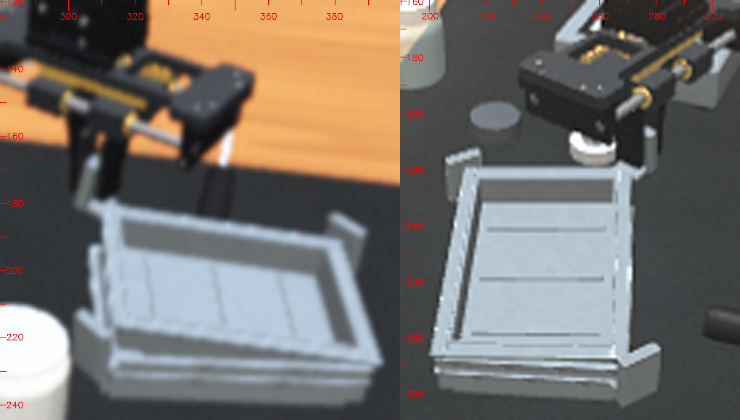

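Working: the ear has risen 30 mm and the far corner is still seated (scene (393,228)). Continuing to about 48 mm.

```bash
python3 -m inch '[{"translation":[-0.35,0.14,0],"spin":0},{"translation":[-0.35,0.15,0],"spin":0},{"translation":[-0.35,0.15,0],"spin":0},{"translation":[-0.35,0.16,0],"spin":0},{"translation":[-0.35,0.16,0],"spin":0}]'; python3 st.py 4
```

```text
time: 11.5
ee_pos: [0.4842, 0.1246, 0.1247]
eef_rot: [0.157, 0.699, -0.157, 0.68]
ft_force: [-0.4, 0.7, -4.3]
width: 0.0144
t 11.5 rise 48.66615098469401 to centre 16.625458747028606 side 0.12275022710948186 w 14.36371559072283 x [-0.025  0.006 -1.   ] [-0.448  0.723 -4.303] [-0.527  0.132  0.02 ] [0.484 0.125 0.125]
```

View pics/m4.png

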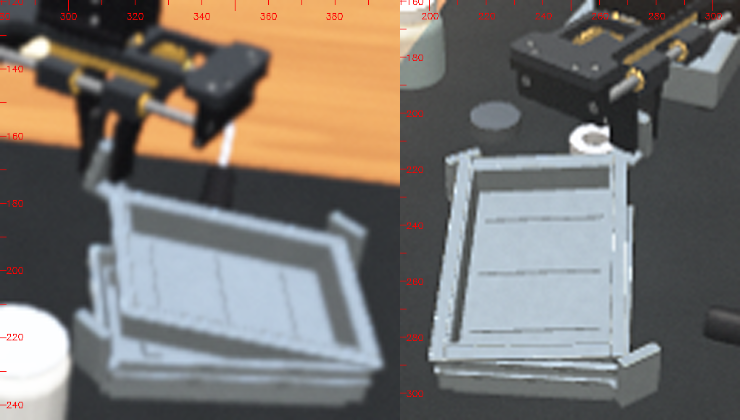

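```bash
python3 -m inch '[{"translation":[-0.35,0.18,0],"spin":0},{"translation":[-0.35,0.18,0],"spin":0},{"translation":[-0.35,0.19,0],"spin":0},{"translation":[-0.35,0.19,0],"spin":0}]' - 20; python3 st.py 5
```

```text
time: 12.1
ee_pos: [0.4876, 0.1302, 0.1393]
eef_rot: [0.156, 0.699, -0.158, 0.68]
ft_force: [-1.7, -2.8, -3.7]
width: 0.0147
t 12.1 rise 63.283366232706456 to centre 23.09172799645481 side 0.7918130172622964 w 14.744579968216184 x [-0.027  0.004 -1.   ] [-1.706 -2.767 -3.731] [-1.25   0.587  0.048] [0.488 0.13  0.139]
```

View pics/m5.png

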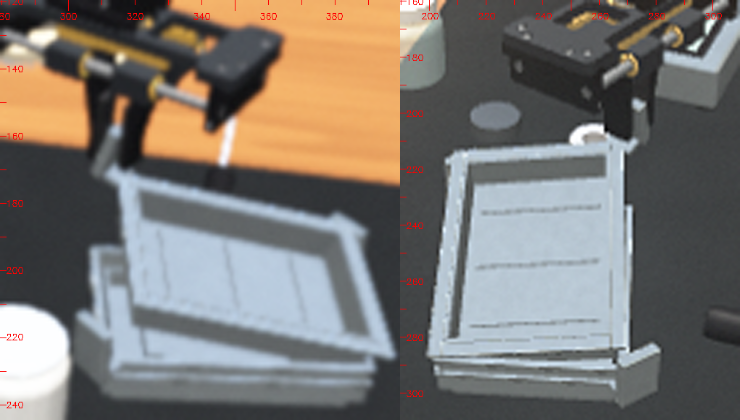

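The far corner has begun to come up or shift (scene (397,225)) and the lower stack has not moved. There is some sideways push, so I'll go straighter up.

```bash
python3 -m inch '[{"translation":[-0.3,-0.1,0],"spin":0},{"translation":[-0.3,-0.1,0],"spin":0},{"translation":[-0.3,0,0],"spin":0}]' - 25; python3 st.py 6
```

```text
time: 12.58
ee_pos: [0.4884, 0.1303, 0.1499]
eef_rot: [0.157, 0.698, -0.156, 0.681]
ft_force: [0.0, -1.3, -1.3]
width: 0.0092
t 12.575 rise 73.87776122144963 to centre 23.508405873467513 side 1.4520895262829983 w 9.205196340994009 x [-0.023  0.007 -1.   ] [ 0.012 -1.264 -1.326] [-0.137 -0.189 -0.084] [0.488 0.13  0.15 ]
```

View pics/m6.png

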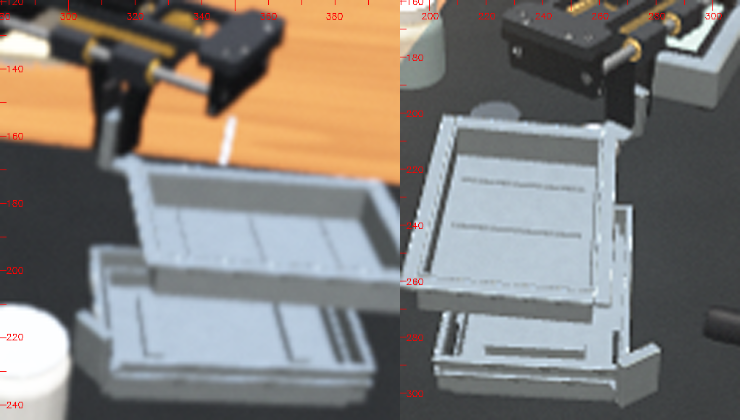

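The tray came free and levelled itself in the grip (width 9.2 mm). The two lower trays stand where they were. Now a firm grip, then lift.

```bash
python3 -m inch '[{"translation":[0,0,0],"spin":0},{"translation":[0,0,0],"spin":0},{"translation":[-1,0,0],"spin":0},{"translation":[-2,0,0],"spin":0},{"translation":[-2,0,0],"spin":0},{"translation":[-2,0,0],"spin":0},{"translation":[-1,0,0],"spin":0},{"translation":[0,0,0],"spin":0}]' 1 55; python3 st.py; python3 -m inch '[{"translation":[0,-1.5,0.6],"spin":0},{"translation":[0,-2.5,1],"spin":0},{"translation":[0,-2.5,1],"spin":0},{"translation":[0,-2.5,1],"spin":0},{"translation":[0,-2.5,1],"spin":0},{"translation":[0,-2.5,1],"spin":0},{"translation":[0,-2.5,1],"spin":0}]'; python3 st.py
```

```text
time: 13.68
ee_pos: [0.4903, 0.1302, 0.2345]
eef_rot: [0.157, 0.698, -0.155, 0.682]
ft_force: [-0.8, -0.3, -1.4]
width: 0.0088
t 13.675 rise 158.53342307276208 to centre 24.222258567511243 side 3.2190167172778845 w 8.784141183404055 x [-0.022  0.008 -1.   ] [-0.799 -0.254 -1.434] [-0.092 -0.082  0.023] [0.49  0.13  0.235]
time: 14.55
ee_pos: [0.4759, -0.0503, 0.2281]
eef_rot: [0.155, 0.7, -0.154, 0.679]
ft_force: [0.2, -0.2, -1.1]
width: 0.009
t 14.55 rise 152.07272106728348 to centre -144.7668738281586 side 68.23164301713409 w 9.041775430732951 x [-0.029  0.009 -1.   ] [ 0.175 -0.241 -1.054] [-0.123 -0.152  0.003] [ 0.476 -0.05   0.228]
```

```bash
python3 -m inch '[{"translation":[0,-2,0.8],"spin":0},{"translation":[0,-2.2,0.9],"spin":0},{"translation":[0,-2.2,0.9],"spin":0},{"translation":[0,-2.2,0.9],"spin":0},{"translation":[0,-2.2,0.9],"spin":0},{"translation":[0,-2.2,0.9],"spin":0},{"translation":[0,-2.2,0.9],"spin":0},{"translation":[0,-2.2,0.9],"spin":0},{"translation":[0,-2.2,0.9],"spin":0},{"translation":[0,-2.2,0.8],"spin":0},{"translation":[0,0,0],"spin":0},{"translation":[0,0,0],"spin":0}]'; python3 st.py 7; python3 look.py w7;  python3 - <<'E'
from h import *
crop("pics/scene7.png","pics/sc7.png",90,60,260,220,4.5); crop("pics/side7.png","pics/si7.png",210,60,350,200,5)
s=r.read_state(); Rm=R.from_quat(s["eef_rot"]).as_matrix(); print(Rm)
E
```

```text
time: 16.05
ee_pos: [0.4576, -0.2948, 0.2171]
eef_rot: [0.157, 0.704, -0.154, 0.675]
ft_force: [0.1, -0.5, -1.7]
width: 0.0087
t 16.05 rise 141.08839791300187 to centre -373.22398793410014 side 157.33830879732486 w 8.682402301377506 x [-0.039  0.013 -0.999] [ 0.067 -0.461 -1.736] [-0.057 -0.083  0.032] [ 0.458 -0.295  0.217]
16.15 [ 0.4575 -0.2948  0.2172] [ 0.8557  0.2287 -0.4284  1.6557  0.1025  1.32    1.5359] yangle 64.65140774291946 xaxis [-0.0395  0.0129 -0.9991]
[[241.618  234.1778]
 [243.0705 220.4646]]
[[-0.03932067  0.4279174   0.90296212]
 [ 0.01273292  0.90380217 -0.42776103]
 [-0.99914551 -0.0053225  -0.04098674]]
```

View pics/sc7.png

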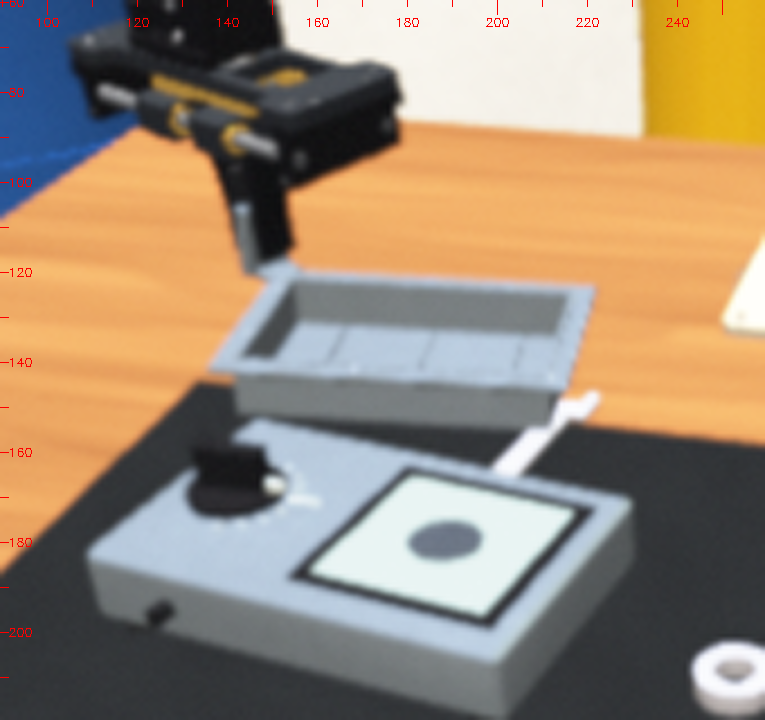

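View pics/si7.png

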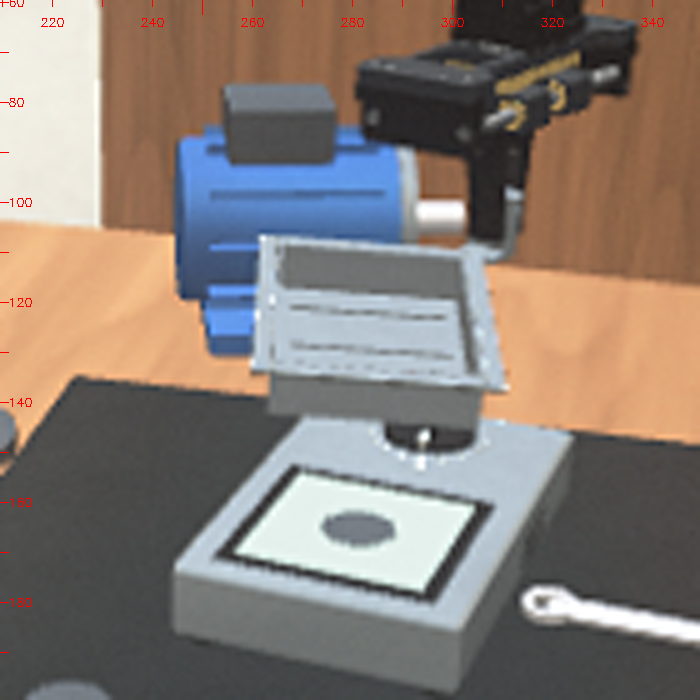

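View pics/w7.png

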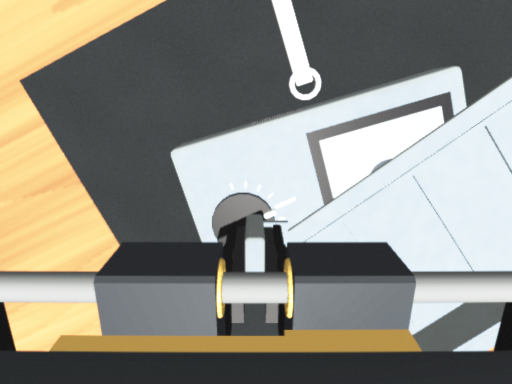

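The tray is over the viewer and looks close to level, and the knob pointer still lies against the long mark. Next I fit the tray's full pose from the two views.

```bash
cat > fit7.py <<'E'
from h import *
from scipy.optimize import least_squares
np.set_printoptions(precision=4,suppress=True)
M={n:optics.camera_model(n) for n in ["scene","side"]}
z=.015
def run(tp,G=np.array([.5115,-.181])):
    def rt(p):
        o=[]
        for n in M:
            P=R.from_rotvec(p[3:]).apply([a for a,b in tp[n]])+p[:3]
            o.append((proj(P,M[n]["world_from_camera"],M[n])-np.array([b for a,b in tp[n]])).ravel())
        return np.concatenate(o)
    g=least_squares(rt,[.51,-.18,.17,0,0,.18],loss="soft_l1",x_scale=.01); p=g.x
    print(p,"\n",rt(p).round(1)); Rt=R.from_rotvec(p[3:]).as_matrix()
    print("underside centre",p[:3]-.015*Rt[:,2],"z axis",Rt[:,2],"tilt deg",np.degrees(np.arccos(Rt[2,2])),"yaw",np.degrees(np.arctan2(Rt[1,0],Rt[0,0])))
    # diagonal slope / cross slope
    dg=Rt@np.array([65,90,0])/111; cr=Rt@np.array([90,-65,0])/111; print("slope diag, cross deg",np.degrees([dg[2],cr[2]]))
    return p
E
cat > r7.py <<'E'
from fit7 import *
tp={"scene":[((-.065,.09,z),(221.9,123.3)),((.065,.09,z),(215.5,145.9)),((.065,-.09,z),(136.2,141.7)),((.055,.08,-z),(213.3,153.9)),((.055,-.08,-z),(141.7,151.7)),((-.0708,-.0981,.051),(143.5,105.1))],
"side":[((.065,-.09,z),(261.5,106.5)),((.065,.09,z),(260.1,133.5)),((-.065,.09,z),(310.9,137.1)),((.055,.08,-z),(263.5,141.9)),((-.055,.08,-z),(305.1,145.5)),((-.0708,-.0981,.051),(312.5,97.5))]}
run(tp)
E
python3 r7.py
```

```text
[ 0.5109 -0.1867  0.1757 -0.0312 -0.0537  0.1942] 
 [-0.3 -0.6  0.1 -1.1 -1.3 -0.4 -1.4  0.8  0.5 -0.1  2.8 -0.2 -0.3  0.4
  0.  -0.1  0.4  0.1 -0.3  0.6  0.4  0.2 -3.6  0.3]
underside centre [ 0.5118 -0.1871  0.1608] z axis [-0.0564  0.0258  0.9981] tilt deg 3.556179663110133 yaw 11.181232439355682
slope diag, cross deg [0.006  3.5545]
```

The fit says diagonal slope 0° and cross slope 3.5°. I'll check that against overlays of the fitted pose and a level pose.

```bash
cat > ov.py <<'E'
from h import *
import sys
t=sys.argv[1]; p=np.array(eval(sys.argv[2])); out=sys.argv[3]
q=p.copy(); q[3:]=[0,0,p[5]]
M={n:optics.camera_model(n) for n in ["scene","side"]}
z=.015
def wire(p):
    Rt=R.from_rotvec(p[3:])
    L=[]
    c=[(-1,-1),(-1,1),(1,1),(1,-1),(-1,-1)]
    for a,b in zip(c,c[1:]):
        L.append(((a[0]*.065,a[1]*.09,z),(b[0]*.065,b[1]*.09,z))); L.append(((a[0]*.055,a[1]*.08,-z),(b[0]*.055,b[1]*.08,-z)))
        L.append(((a[0]*.052,a[1]*.077,z),(b[0]*.052,b[1]*.077,z)))
    return [Rt.apply(l)+p[:3] for l in L]
ims=[]
for n,(x0,y0,x1,y1) in {"scene":(125,95,235,165),"side":(250,90,325,155)}.items():
    for k,pp in enumerate([p,q]):
        f=400/(x1-x0); im=cv2.imread(f"pics/{n}{t}.png")[y0:y1,x0:x1]; im=cv2.resize(im,None,fx=f,fy=f,interpolation=cv2.INTER_CUBIC)
        for l in wire(pp):
            u=(proj(l,M[n]["world_from_camera"],M[n])-[x0-.5,y0-.5])*f
            cv2.line(im,tuple(int(v) for v in u[0]),tuple(int(v) for v in u[1]),(0,0,255) if k==0 else (0,160,0),1,cv2.LINE_AA)
        ims.append(cv2.resize(im,(400,300)))
cv2.imwrite(out,np.vstack([np.hstack(ims[:2]),np.hstack(ims[2:])]))
E
python3 ov.py 7 "[0.5109,-0.1867,0.1757,-0.0312,-0.0537,0.1942]" pics/ov7.png
```

```text
(no output)
```

View pics/ov7.png

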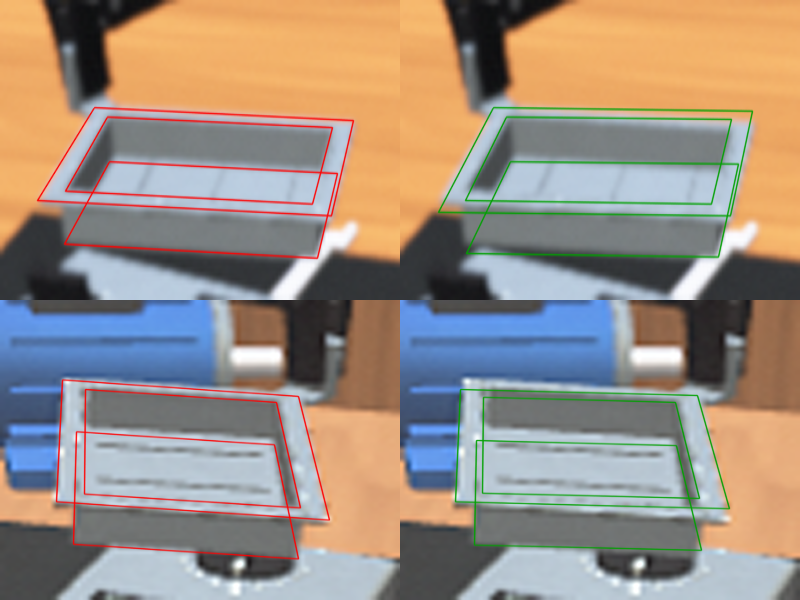

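The overlay confirms it. The level model (green) misses the image while the fitted one (red) matches, so the tray has rolled about 3.5° about the jaw axis. Moving rows have been tipping the tool in the very direction needed, about 0.06° per row in the lateral carry. I'll make a lateral round trip and measure how much roll that takes out.

```bash
python3 -m inch '[{"translation":[-0.4,1.5,-0.6],"spin":0},{"translation":[-0.3,2.7,-1.1],"spin":0},{"translation":[-0.3,3,-1.2],"spin":0},{"translation":[-0.3,3,-1.2],"spin":0},{"translation":[-0.3,3,-1.2],"spin":0},{"translation":[-0.2,3,-1.2],"spin":0},{"translation":[-0.2,2,-0.8],"spin":0},{"translation":[-0.2,1,-0.4],"spin":0}]'; python3 st.py;  python3 -m inch '[{"translation":[-0.1,-1.5,0.6],"spin":0},{"translation":[-0.1,-2.7,1.1],"spin":0},{"translation":[-0.1,-3,1.2],"spin":0},{"translation":[-0.1,-3,1.2],"spin":0},{"translation":[-0.1,-3,1.2],"spin":0},{"translation":[-0.1,-3,1.2],"spin":0},{"translation":[-0.1,-2,0.8],"spin":0},{"translation":[-0.1,-1,0.4],"spin":0}]'; python3 st.py
```

```text
time: 17.2
ee_pos: [0.4707, -0.0707, 0.2452]
eef_rot: [0.153, 0.704, -0.151, 0.677]
ft_force: [-0.8, 0.4, -1.2]
width: 0.0086
t 17.2 rise 169.18315846480874 to centre -165.38464654973208 side 72.35604064533555 w 8.590549861173184 x [-0.037  0.011 -0.999] [-0.778  0.35  -1.193] [-0.177 -0.165 -0.013] [ 0.471 -0.071  0.245]
time: 18.2
ee_pos: [0.4578, -0.2875, 0.2526]
eef_rot: [0.152, 0.704, -0.152, 0.677]
ft_force: [0.1, -0.9, -1.1]
width: 0.0091
t 18.2 rise 176.55277531526008 to centre -366.50433368128836 side 154.35877721671298 w 9.137237285997713 x [-0.037  0.008 -0.999] [ 0.073 -0.932 -1.079] [-0.076 -0.156  0.027] [ 0.458 -0.287  0.253]
```

```bash
python3 -m inch '[{"translation":[0,2.5,-1],"spin":0},{"translation":[0,4.6,-1.8],"spin":0},{"translation":[0,4.9,-2],"spin":0},{"translation":[0,4.9,-2],"spin":0},{"translation":[0,4.9,-2],"spin":0},{"translation":[0,3,-1.2],"spin":0}]'; python3 st.py;  python3 -m inch '[{"translation":[0,-2.5,1],"spin":0},{"translation":[0,-4.6,1.8],"spin":0},{"translation":[0,-4.9,2],"spin":0},{"translation":[0,-4.9,2],"spin":0},{"translation":[0,-4.9,2],"spin":0},{"translation":[0,-3,1.2],"spin":0}]'; python3 st.py
```

```text
time: 18.95
ee_pos: [0.4714, -0.013, 0.2547]
eef_rot: [0.153, 0.704, -0.153, 0.677]
ft_force: [-0.2, -0.3, -2.3]
width: 0.0086
t 18.95 rise 178.7194884450467 to centre -113.08295087619469 side 48.07765584549256 w 8.58656916881993 x [-0.037  0.009 -0.999] [-0.164 -0.283 -2.257] [-0.113 -0.207  0.016] [ 0.471 -0.013  0.255]
time: 19.7
ee_pos: [0.4614, -0.2767, 0.2547]
eef_rot: [0.146, 0.704, -0.145, 0.68]
ft_force: [0.6, 0.4, -0.8]
width: 0.0087
t 19.7 rise 178.70018440371126 to centre -355.2544328823609 side 152.94322016555637 w 8.702489241672637 x [-0.034  0.008 -0.999] [ 0.608  0.364 -0.81 ] [-0.085 -0.171  0.02 ] [ 0.461 -0.277  0.255]
```

The round trips changed little: tool x axis tilt -0.039 → -0.034. Re-measuring the tray from here.

```bash
python3 st.py 8;  python3 - <<'E'
from h import *
crop("pics/scene8.png","pics/sc8.png",120,75,240,155,6.5); crop("pics/side8.png","pics/si8.png",245,70,335,145,8)
for n,p in [("side",(85,290)),("side",(60,370)),("scene",(395,355))]: print(ray(n,p,0))
E
```

```text
t 19.7 rise 178.70018440371126 to centre -355.2544328823609 side 152.94322016555637 w 8.702489241672637 x [-0.034  0.008 -0.999] [ 0.608  0.364 -0.81 ] [-0.085 -0.171  0.02 ] [ 0.461 -0.277  0.255]
[0.82446511 0.34631168 0.        ]
[0.76386471 0.52271281 0.        ]
[0.85944939 0.31281238 0.        ]
```

View pics/sc8.png

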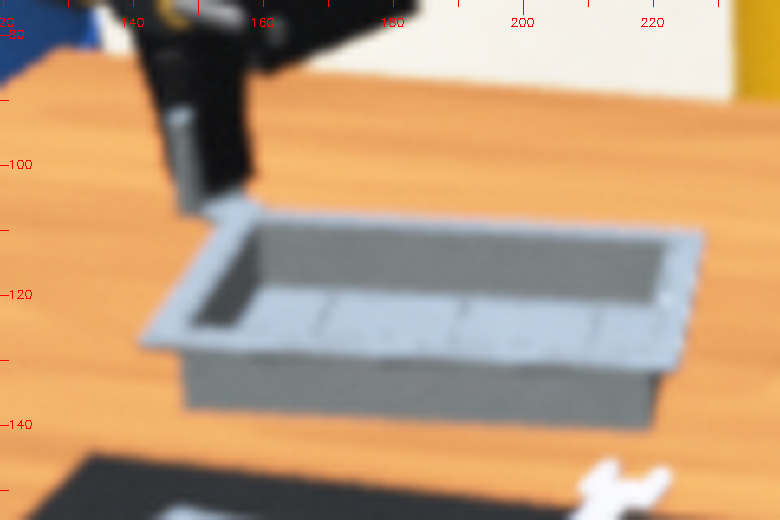

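View pics/si8.png

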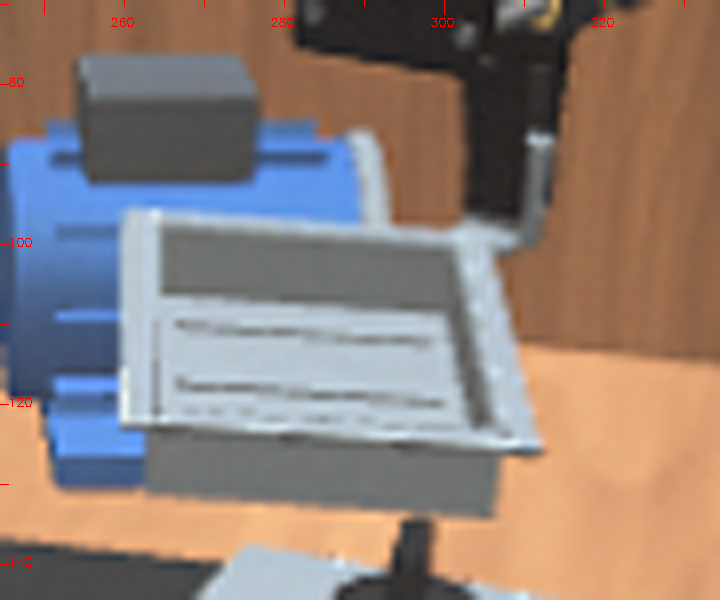

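View pics/scene8.png

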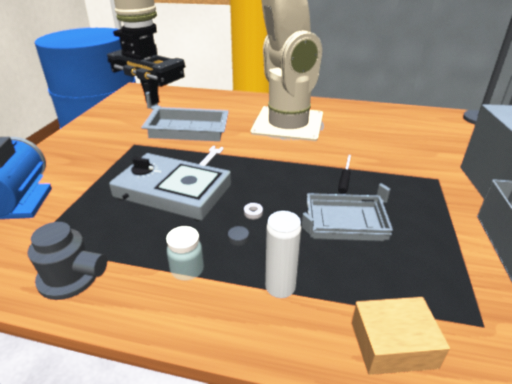

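```bash
cat > r8.py <<'E'
from fit7 import *
tp={"scene":[((-.065,.09,z),(227.8,110.2)),((.065,.09,z),(223.5,131.6)),((.065,-.09,z),(140.7,127.7)),((.055,.08,-z),(220.3,140.7)),((.055,-.08,-z),(147.8,137.3)),((-.052,-.077,z),(159.8,109.1)),((-.052,.077,z),(222.3,111.4)),((.052,-.077,z),(148.4,124.8))],
"side":[((.065,-.09,z),(259.8,95.8)),((.065,.09,z),(259.6,122.5)),((-.065,.09,z),(312.4,125.8)),((.055,.08,-z),(262.6,131.3)),((-.055,.08,-z),(306.4,134.1)),((.052,-.077,z),(264.5,97.3)),((-.052,-.077,z),(301.8,100.5)),((-.052,.077,z),(305.4,123.5))]}
p=run(tp); s=r.read_state(); print("underside - TCP",p[:3]-s["ee_pos"])
E
python3 r8.py
python3 - <<'E'
from fit7 import *
# same 6-dof fit on the start picture (tray known level) as bias check
tp={"scene":[((-.065,.09,z),(380.2,190.9)),((.065,.09,z),(392.9,225.2)),((-.0708,-.0981,.051),(304.4,175.6))],
"side":[((.065,.09,z),(201.3,283.1)),((.065,-.09,z),(215,226.3)),((-.065,-.09,z),(271.6,226.8)),((-.0708,-.0981,.051),(275.8,213.8))]}
import fit7
G=run(tp)
E
```

```text
[ 0.511  -0.167   0.2135 -0.0374 -0.0526  0.206 ] 
 [ 0.6 -1.   0.3 -1.3 -0.3 -1.  -0.7  0.2 -0.2  0.4 -0.8 -1.   0.3 -0.5
 -0.5 -0.2 -0.1  0.6 -0.4  0.  -0.2  0.5 -0.2  0.9 -0.2  1.1 -0.2  1.
 -0.6  0.5  1.1  0.2]
underside centre [ 0.5119 -0.1674  0.1985] z axis [-0.056   0.0317  0.9979] tilt deg 3.6882203751829956 yaw 11.86682607693275
slope diag, cross deg [-0.351   3.6695]
underside - TCP [ 0.0502  0.1112 -0.0408]
[0.5311 0.2176 0.0387 0.0029 0.0037 0.1674] 
 [-0.2 -0.1 -0.  -0.  -0.3 -0.6 -0.2  0.2 -0.5 -0.2  0.6  1.9 -0.2 -0.3]
underside centre [0.531  0.2176 0.0237] z axis [ 0.0039 -0.0025  1.    ] tilt deg 0.26545812289242293 yaw 9.590883967317428
slope diag, cross deg [ 0.0318 -0.2636]
```

The 3.7° roll is real: the same fit on the starting picture gives 0.3°. To level it I'll set the tray flush on bare bench under a lighter grip, still held, and then lift again. Checking free spots first.

```bash
python3 - <<'E'
from h import *
ims=[]
for n in ["scene","side"]:
    im=cv2.imread(f"pics/{n}8.png"); m=optics.camera_model(n)
    for c,col in [((.56,-.50),(0,0,255)),((.715,.29),(0,255,0))]:
        P=place([(-.065,-.09,0),(-.065,.09,0),(.065,.09,0),(.065,-.09,0),(-.0708,-.0981,0),(-.0708,-.0981,.12)],*c,0,.207)
        u=proj(P,m["world_from_camera"],m); cv2.polylines(im,[u[:4].astype(int)],True,col,1); cv2.line(im,tuple(u[4].astype(int)),tuple(u[5].astype(int)),col,2)
    ims.append(cv2.resize(im,(400,300)))
cv2.imwrite("pics/foot.png",np.hstack(ims))
E
```

```text
(no output)
```

View pics/foot.png

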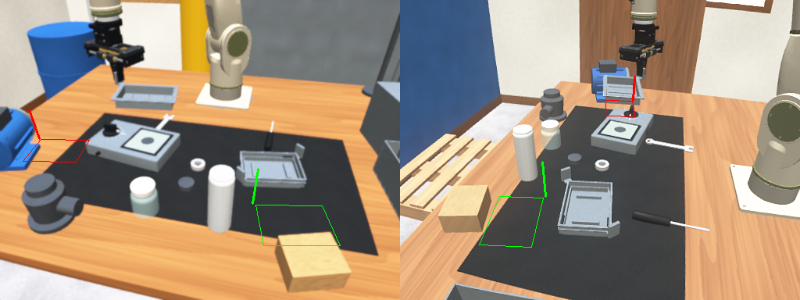

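Spot B near (0.70,0.29), green in front of the stack, is free. The can and block clear it by more than 30 mm. Going there high.

```bash
python3 - <<'E'
from h import *
s=r.read_state(); print(to_tool(s,[.651,.18,.255]))
for p in [(108,290),(113,262),(57,296)]: print("block",ray("side",p,0))
print("block scene",ray("scene",(355,300),.05),ray("scene",(430,298),.05))
E
```

```text
[-0.35110455 49.5897786  -1.25076246]
block [0.77838157 0.33342535 0.        ]
block [0.81134606 0.25441474 0.        ]
block [0.87103113 0.37705644 0.        ]
block scene [0.80022301 0.23876426 0.05      ] [0.76732944 0.36856998 0.05      ]
```

```bash
python3 -m inch '[{"translation":[0,1.5,0],"spin":0},{"translation":[-0.1,2.8,-0.1],"spin":0},{"translation":[0,3,-0.1],"spin":0},{"translation":[0,3,-0.1],"spin":0},{"translation":[0,3,-0.1],"spin":0},{"translation":[0,3,-0.1],"spin":0},{"translation":[0,3,-0.1],"spin":0},{"translation":[0,3,-0.1],"spin":0},{"translation":[0,3,-0.1],"spin":0},{"translation":[0,3,-0.1],"spin":0},{"translation":[0,3,-0.1],"spin":0},{"translation":[0,3,-0.1],"spin":0},{"translation":[0,3,-0.1],"spin":0},{"translation":[0,3,-0.1],"spin":0},{"translation":[0,3,-0.1],"spin":0},{"translation":[0,3,-0.1],"spin":0},{"translation":[0,1.5,0],"spin":0},{"translation":[0,0,0],"spin":0}]'; python3 st.py; python3 - <<'E'
from h import *
s=r.read_state(); print(to_tool(s,[.636,.195,.10]))
E
```

```text
time: 22.05
ee_pos: [0.6278, 0.2313, 0.2603]
eef_rot: [0.133, 0.708, -0.126, 0.682]
ft_force: [0.6, 0.1, -1.6]
width: 0.0084
t 22.05 rise 184.3345940842855 to centre 174.83994770993976 side 83.62041390085737 w 8.39171039591342 x [-0.034  0.017 -0.999] [ 0.642  0.088 -1.608] [-0.172 -0.145  0.023] [0.628 0.231 0.26 ]
[15.9318925  -3.15329867  2.66750236]
```

```bash
python3 -m inch '[{"translation":[1,-1.5,1.3],"spin":1.5},{"translation":[2,-1.6,1.3],"spin":1.5},{"translation":[3,0,0],"spin":0},{"translation":[3,0,0],"spin":0},{"translation":[3,0,0],"spin":0},{"translation":[2,0,0],"spin":0},{"translation":[1,0,0],"spin":0},{"translation":[0,0,0],"spin":0}]'; python3 st.py; python3 - <<'E'
from h import *
s=r.read_state(); print(to_tool(s,[.636,.195,.07]))
for n in ["scene","side"]: cv2.imwrite(f"pics/{n}9.png",optics.camera(n)[:,:,::-1])
crop("pics/scene9.png","pics/a.png",270,120,450,290,2.2); crop("pics/side9.png","pics/b.png",120,150,320,320,2)
a,b=cv2.imread("pics/a.png"),cv2.imread("pics/b.png"); h=min(a.shape[0],b.shape[0]); cv2.imwrite("pics/m9.png",np.hstack([a[:h],b[:h]]))
E
```

```text
time: 23.05
ee_pos: [0.6385, 0.1743, 0.1032]
eef_rot: [0.157, 0.701, -0.156, 0.678]
ft_force: [0.2, -0.7, -1.7]
width: 0.0084
t 23.05 rise 27.16718022186404 to centre 128.13498837139707 side 117.85714947963507 w 8.42545734017027 x [-0.031  0.009 -0.999] [ 0.215 -0.679 -1.656] [-0.087 -0.079 -0.018] [0.639 0.174 0.103]
[ 3.34215728  1.7712975  -1.01073941]
```

View pics/m9.png

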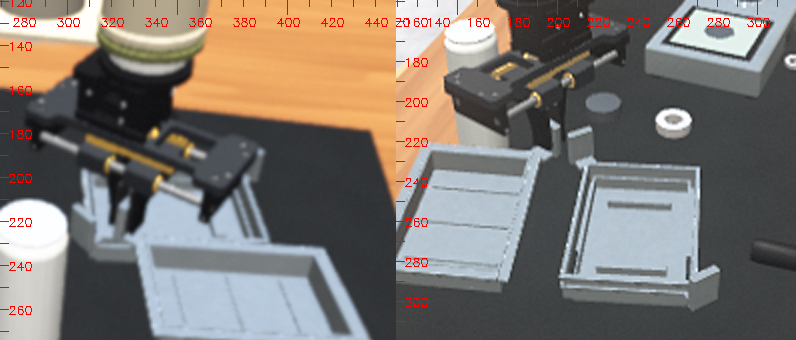

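The tray is low over free bench. Backing away from the stack's ear (side (200,218)) and lowering.

```bash
python3 -m inch '[{"translation":[0,1.8,-0.7],"spin":0},{"translation":[1.2,0,0],"spin":0},{"translation":[1.2,0,0],"spin":0},{"translation":[0.8,0,0],"spin":0},{"translation":[0,0,0],"spin":0}]'; python3 st.py
```

```text
time: 23.78
ee_pos: [0.6399, 0.1975, 0.0716]
eef_rot: [0.157, 0.7, -0.154, 0.679]
ft_force: [-0.3, 0.6, -1.4]
width: 0.0086
t 23.775 rise -4.407422860846277 to centre 149.67376389770217 side 109.1140215965458 w 8.617115640227171 x [-0.028  0.011 -1.   ] [-0.251  0.59  -1.418] [-0.172 -0.065  0.042] [0.64  0.198 0.072]
```

```bash
python3 -m inch '[{"translation":[0.5,0,0],"spin":0},{"translation":[0.3,0,0],"spin":0},{"translation":[0.2,0,0],"spin":0},{"translation":[0.2,0,0],"spin":0}]' - 20; python3 st.py; python3 -m inch '[{"translation":[0.2,0,0],"spin":0},{"translation":[0.2,0,0],"spin":0}]'; python3 st.py
```

```text
time: 24.28
ee_pos: [0.6404, 0.1971, 0.0597]
eef_rot: [0.158, 0.7, -0.154, 0.68]
ft_force: [-0.0, -2.1, 1.5]
width: 0.0087
t 24.275 rise -16.264734483146054 to centre 149.44291119315164 side 109.7608062075964 w 8.719364347491826 x [-0.026  0.011 -1.   ] [-0.015 -2.059  1.454] [-0.038 -0.051  0.036] [0.64  0.197 0.06 ]
time: 24.52
ee_pos: [0.6411, 0.1969, 0.0563]
eef_rot: [0.158, 0.699, -0.154, 0.68]
ft_force: [0.6, -1.4, 0.6]
width: 0.0093
t 24.525 rise -19.67147103500002 to centre 149.57124958236815 side 110.460254901013 w 9.280909447698862 x [-0.025  0.011 -1.   ] [ 0.56  -1.437  0.561] [-0.046 -0.152 -0.033] [0.641 0.197 0.056]
```

```bash
python3 -m inch '[{"translation":[0.2,0,0],"spin":0},{"translation":[0.2,0,0],"spin":0}]' - 12; python3 st.py; python3 -m inch '[{"translation":[0.1,0,0],"spin":0},{"translation":[0,0,0],"spin":0}]' - 6; python3 st.py 10;  python3 - <<'E'
from h import *
crop("pics/scene10.png","pics/sc10.png",290,200,400,300,6); crop("pics/side10.png","pics/si10.png",100,200,220,310,5.3)
E
```

```text
time: 24.78
ee_pos: [0.6418, 0.1968, 0.0538]
eef_rot: [0.158, 0.698, -0.154, 0.681]
ft_force: [-4.7, -4.7, 16.2]
width: 0.0091
t 24.775 rise -22.219410118484323 to centre 149.79359370228588 side 111.10806360551318 w 9.078906070561713 x [-0.023  0.011 -1.   ] [-4.676 -4.708 16.237] [-0.952  1.017  0.005] [0.642 0.197 0.054]
time: 25.02
ee_pos: [0.6419, 0.197, 0.0537]
eef_rot: [0.158, 0.698, -0.154, 0.681]
ft_force: [0.0, 0.6, -0.6]
width: 0.0088
t 25.025 rise -22.269558165338537 to centre 150.0128877516023 side 111.14317682318395 w 8.76092049213739 x [-0.022  0.011 -1.   ] [ 0.     0.627 -0.612] [-0.018 -0.143 -0.031] [0.642 0.197 0.054]
```

View pics/sc10.png

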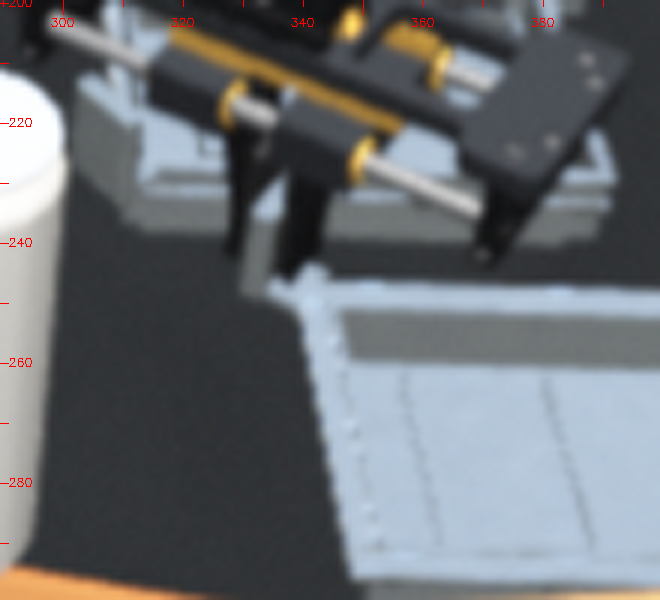

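View pics/si10.png

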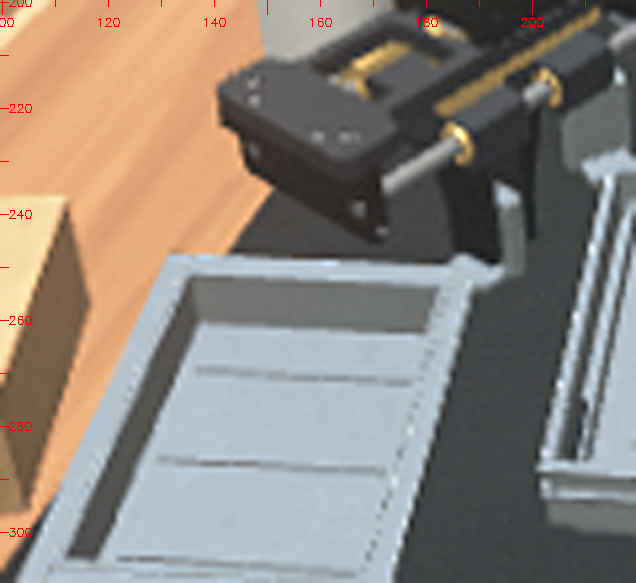

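The tray is flush on the bench: the force rose to 16 N, then fell to 0 when the grip was eased. Now a firm grip, then lift and return.

```bash
python3 -m inch '[{"translation":[0,0,0],"spin":0},{"translation":[0,0,0],"spin":0},{"translation":[0,0,0],"spin":0},{"translation":[-0.5,0,0],"spin":0},{"translation":[-1.5,0,0],"spin":0},{"translation":[-3,0,0],"spin":0},{"translation":[-3,0,0],"spin":0},{"translation":[-3,0,0],"spin":0},{"translation":[-3,0,0],"spin":0},{"translation":[-3,0,0],"spin":0},{"translation":[-2,0,0],"spin":0},{"translation":[-1,0,0],"spin":0},{"translation":[0,0,0],"spin":0}]' 1 60; python3 st.py; python3 - <<'E'
from h import *
s=r.read_state(); print(to_tool(s,[.459,-.29,.25]))
E
```

```text
time: 26.75
ee_pos: [0.6449, 0.196, 0.2658]
eef_rot: [0.158, 0.698, -0.153, 0.681]
ft_force: [0.9, 0.7, -2.6]
width: 0.0085
t 26.75 rise 189.7987176853935 to centre 150.46028802659927 side 114.28176360816003 w 8.48242563344065 x [-0.022  0.013 -1.   ] [ 0.878  0.687 -2.562] [-0.061 -0.076  0.016] [0.645 0.196 0.266]
[  1.3719562  -51.88471842   4.06781018]
```

```bash
python3 -m inch '[{"translation":[0,-1,0],"spin":0},{"translation":[0,-2,0.2],"spin":0},{"translation":[0,-3,0.3],"spin":0},{"translation":[0,-3,0.3],"spin":0},{"translation":[0,-3,0.3],"spin":0},{"translation":[0,-3,0.3],"spin":0},{"translation":[0,-3,0.3],"spin":0},{"translation":[0,-3,0.3],"spin":0},{"translation":[0,-3,0.3],"spin":0},{"translation":[0,-3,0.3],"spin":0},{"translation":[0,-3,0.3],"spin":0},{"translation":[0,-3,0.3],"spin":0},{"translation":[0,-3,0.2],"spin":0},{"translation":[0,-3,0.2],"spin":0},{"translation":[0,-3,0.2],"spin":0},{"translation":[0,-2.5,0.2],"spin":0},{"translation":[0,-1.5,0],"spin":0},{"translation":[0,0,0],"spin":0}]'; python3 st.py; python3 - <<'E'
from h import *
s=r.read_state(); print(to_tool(s,[.459,-.29,.21]))
E
```

```text
time: 29.0
ee_pos: [0.4621, -0.2599, 0.2492]
eef_rot: [0.159, 0.706, -0.158, 0.672]
ft_force: [0.0, 0.7, -1.6]
width: 0.0087
t 29.0 rise 173.17186709803812 to centre -339.73832077445144 side 146.28449796724715 w 8.689396070764328 x [-0.047  0.012 -0.999] [ 0.019  0.693 -1.636] [-0.067 -0.181 -0.007] [ 0.462 -0.26   0.249]
[ 3.8899591  -2.80750389  1.23008617]
```

```bash
python3 -m inch '[{"translation":[0.5,-1,0.4],"spin":0},{"translation":[1,-1,0.4],"spin":0},{"translation":[1,-0.8,0.4],"spin":0},{"translation":[0.7,0,0],"spin":0},{"translation":[0,0,0],"spin":0}]'; python3 st.py 11;  python3 - <<'E'
from h import *
crop("pics/scene11.png","pics/sc11.png",120,85,240,165,6.5); crop("pics/side11.png","pics/si11.png",245,80,335,155,8)
E
```

```text
time: 29.62
ee_pos: [0.4598, -0.2893, 0.2134]
eef_rot: [0.159, 0.707, -0.157, 0.671]
ft_force: [-0.2, 0.0, -1.5]
width: 0.0085
t 29.625 rise 137.3753668334256 to centre -367.2682724123761 side 156.91836322291712 w 8.485587354816388 x [-0.048  0.014 -0.999] [-0.151  0.045 -1.55 ] [-0.072 -0.171  0.035] [ 0.46  -0.289  0.213]
```

View pics/sc11.png

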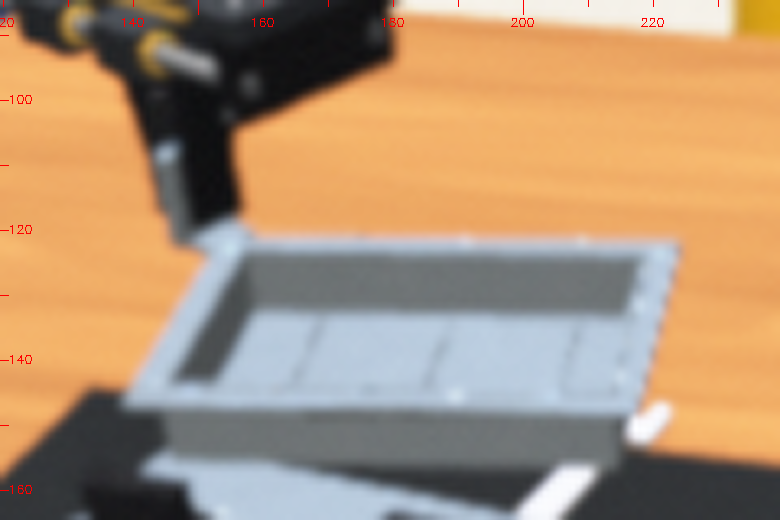

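View pics/si11.png

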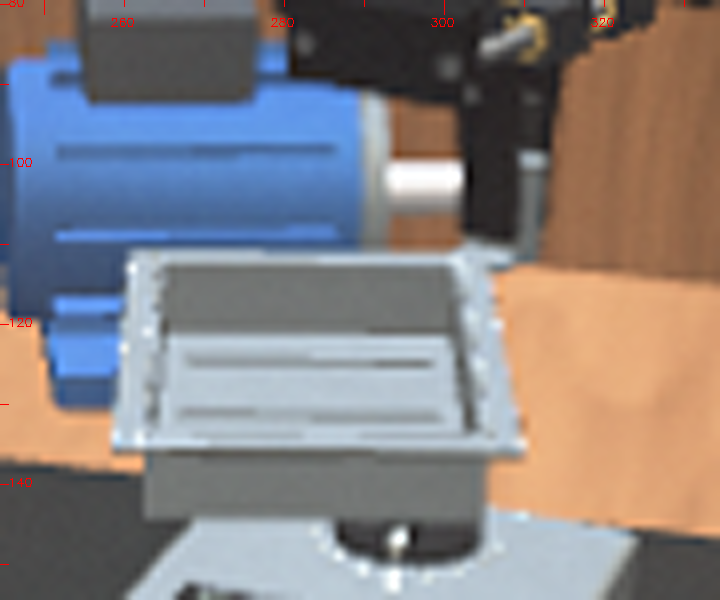

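```bash
cat > r11.py <<'E'
from fit7 import *
tp={"scene":[((-.065,.09,z),(224.1,121.9)),((.065,.09,z),(217.5,147.9)),((.065,-.09,z),(138.3,146.5)),((.055,.08,-z),(214.6,156.2)),((.055,-.08,-z),(145.3,154)),((-.052,-.077,z),(158.3,123.3)),((-.052,.077,z),(218,124)),((.052,-.077,z),(146.3,143.4))],
"side":[((.065,-.09,z),(260.8,110.8)),((.065,.09,z),(258.5,135.5)),((-.065,.09,z),(309.8,136)),((.055,.08,-z),(262.6,144.3)),((-.055,.08,-z),(305.4,144.3)),((.052,-.077,z),(265.1,112.9)),((-.052,-.077,z),(301.4,112.6)),((-.052,.077,z),(303.3,133.5))]}
p=run(tp); s=r.read_state(); Rt=R.from_rotvec(p[3:]).as_matrix(); u=p[:3]-.015*Rt[:,2]; print("underside - TCP",u-s["ee_pos"]); Rm=R.from_quat(s["eef_rot"]).as_matrix(); print(Rm[2], "yang",np.degrees(np.arctan2(Rm[1,1],Rm[0,1])))
d=np.array([.512,-.1812,.155])-u; print("move world",d,"tool cm",Rm.T@d*100)
E
python3 r11.py
```

```text
[ 0.5112 -0.1796  0.1733  0.0032  0.0299  0.1707] 
 [ 0.3 -0.8  0.  -0.4 -0.5 -0.5  0.   0.4  0.5  1.2 -1.2 -0.8  0.6 -0.6
 -1.2 -0.2 -0.   0.4 -0.4 -0.1  0.1  0.  -0.4  0.4 -0.3  1.  -0.  -0.2
 -0.2  0.5  1.1  0.4]
underside centre [ 0.5108 -0.1796  0.1583] z axis [ 0.0301 -0.0007  0.9995] tilt deg 1.7231928104262952 yaw 9.784558698301835
slope diag, cross deg [-0.7217 -1.5648]
underside - TCP [ 0.0507  0.1098 -0.0559]
[-0.9988 -0.0086 -0.0482] yang 64.2388299854709
move world [ 0.0012 -0.0016 -0.0033] tool cm [ 0.3239 -0.0861  0.1937]
```

Tilt is down to 1.7°, which agrees with the tool's own drift. Final small correction of position and height.

```bash
python3 -m inch '[{"translation":[0.35,-0.1,0.1],"spin":0},{"translation":[0,0,0],"spin":0},{"translation":[0,0,0],"spin":0},{"translation":[0,0,0],"spin":0},{"translation":[0,0,0],"spin":0}]'; python3 st.py 12; python3 - <<'E'
from h import *
s=r.read_state(); print("underside ~",s["ee_pos"]+np.array([.0507,.1098,-.0555]), abs(s["joint_vel"]).max())
cv2.imwrite("pics/full12.png",np.hstack([cv2.imread(f"pics/{n}12.png")[:,:400] for n in ["scene","side"]]))
E
```

```text
time: 30.35
ee_pos: [0.461, -0.2905, 0.2115]
eef_rot: [0.158, 0.706, -0.157, 0.672]
ft_force: [0.2, 1.0, -1.3]
width: 0.0086
t 30.35 rise 135.49207440194544 to centre -367.82694554831795 side 158.58280634922028 w 8.571892124064712 x [-0.046  0.012 -0.999] [ 0.215  0.989 -1.261] [-0.125 -0.148 -0.023] [ 0.461 -0.29   0.211]
underside ~ [ 0.51172793 -0.18067989  0.15595512] 0.0021882996704083247
```

View pics/full12.png

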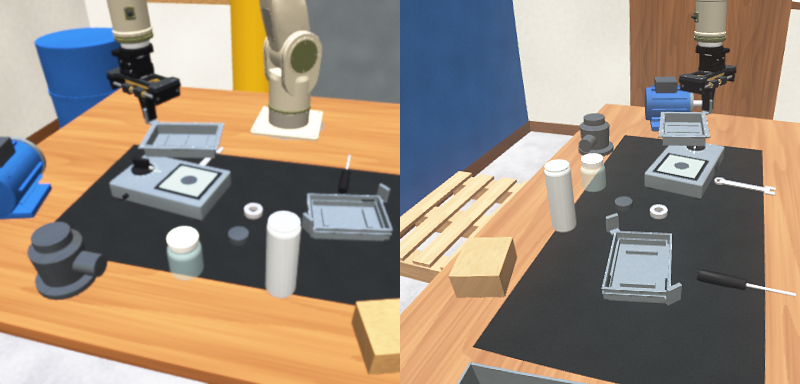

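Side and scene views: the tray is level over the viewer, the two lower trays stand, and can, jar, flange, bearing, screwdriver and wrench are at their starting pixels. The arm is at rest, so I'm handing in.

```bash
python3 -c "
from bench import close_job
print(close_job())"
```

```text
the job is handed in; nothing more can be done
None
```

The job is handed in at about 30 s of the 64 s allowed. The tray is held still over the glass, and the last checks agreed with the task apart from a small remaining tilt.

- **Knob:** I turned it about 70° until the pointer lined up with the long mark. The wrist picture afterwards showed the two within about 1°.
- **Peel:** I gripped the ear by its faces with a light grip, so the tray could pivot. The ear rose about 48 mm with the far corner still seated, then the tray came free. The two lower trays stayed standing where they were.
- **Levelling:** My first check showed the tray had rolled about 3.6° in the grip, which failed as level. Carrying it back and forth did not correct that. I then set it flush on bare bench while still holding it, tightened the grip and carried it back. A brief contact force of about 16 N showed there.
- **Final state:** The grip is set to 60 N.
  - The last two-view fit gave a tilt of about 1.7°, which matches the small drift of the tool itself.
  - After a final 4 mm correction, the underside centre is estimated at (0.512, -0.181, 0.156). That is about 101 mm above the glass and within about 2 mm of its centre.
- **Bystanders:** All stood at their starting pixels in the last pictures.

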